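# Finish the crosswise stack of packing battens and shut the case

### The arm

A 6-joint arm with a two-finger parallel gripper is mounted at the origin on the work surface. World frame = base frame: x ahead of the robot, y to its left, z up, the work surface at z = 0. Lengths are in m, angles in degrees, forces in N, time in s.
With the tool pointing down it reaches from about 0.35 to 0.975 m from the base axis. Payload 4.9 kg.
Tool frame: the origin (TCP) lies on the centre line of the jaws, within the pads' length; the fingertips stand r.tips_ahead ahead of it and the grasp point (between the pads) lies 8 mm behind it (r.tips_ahead is the distance from the TCP to the fingertips, in m); z points along the fingers, x is the direction in which the jaws open and shut, and the axes are right-handed (so a half turn about z gives the same grasp; the last joint's range is limited). The gripper opens to 85 mm and grips with 20 to 120 N. Pads are 22 mm wide; open, the fingers measure 114 mm over their backs; the gripper's body (76 mm by 85 mm) begins 54 mm behind the grasp point. The pads swing forward as they close: fully open they stand 13 mm farther back than shut.
Start: joints at [59.53, 3.019, 92.412, -0, 84.569, -6.818], TCP at [0.251, 0.572, 0.205] pointing down, gripper open.
Joint ranges: [-172.51, 172.51], [-57.92, 126.97], [3.15, 148.05], [-58.71, 238.71], [5.1, 150.11], [-179.66, 179.66]. Speed limits (degrees/s): [147.25, 147.25, 180, 180, 180, 180].

### API

Orientations are given as a 3x3 rotation matrix whose columns are the frame's x, y, z axes.
In Python, from workcell import r, cams, hand_in gives the robot as it stands. The module is installed in compiled form; this text tells all that it offers.
- The arm moves only by the tool drive_tool, never from a script. Its argument "rows" is a list of rows, each a list of 3 entries, a list of its own where there are three numbers: the finger opening in mm, from 0 to 85.4, then the shift along the tool's x, y, z in mm, then the turn about the tool's z in degrees. A call has 1 to 10 rows; each row shifts and turns the commanded pose from where the row before left it, along the tool's axes as they then stand; what a row does not reach is not made up. A row lasts 1/10 s, in which the tool goes at most 50 mm and 8.59 degrees, less where a joint would pass 70% of its speed; a pose out of reach is approached as far as the arm can. A call is refused whole if a number of a shift passes 50 or a number of a turn 8.59, either way. A call with a gripper value outside its range is refused whole. The fingers move at their own pace and stop on an object; "newtons" is the grip in N (left out, the last holds). Time passes only in rows, so rows that do not move let the fingers close. It gives the time, the measured TCP pose, the force and the opening at its end, in the units of the state.
- r.get_state(): the state, without advancing time (a new reading comes with each control period).
- cams.capture(name): name is "scene" or "top" or "wrist"; returns the picture (480x640x3 uint8, red, green, blue); there is no depth.
- cams.get_calibration(name): a dict with "vfov" (degrees; the focal length in pixels is half the picture's height over the tangent of half this angle, whatever the lens; pixels are square), "cx", "cy" (the principal point, pixels), "camera_from_world" (4x4, takes a point from world to camera coordinates). Camera axes: x right, y up, looking along -z (the intrinsics and any distortion apply to the point x, -y, -z); pixel columns grow to the right and rows downward; lengths in m; the calibration is good to about 2 mm. A picture is of the moment at which its call begins: read the wrist's pose just before it. get_calibration takes no time and is no camera call; for the wrist camera it gives the pose at the moment of the call.
- hand_in(): hands the job in, once; it reports no verdict.
The state is a dict: "time_s": time; "joint_positions": joint angles; "joint_velocities": joint speeds; "joint_torque": joint torques, N m; "position": TCP position; "tcp_rot": TCP orientation; "contact_force": force on the tool from outside, world axes, zero at the start; "torque": the same for the moment, N m; "grip_width": opening from 0.0 (shut) to 1.0 (fully open).
Only numpy, scipy, OpenCV 4.12 (cv2) and the standard library are available. Lean on these libraries where they do the work, as an engineer would, in place of code of your own. Each camera call takes 0.05 s, during which the arm holds its last target.

### The job

Finish packing this case of hardwood battens: two to a layer, each layer crosswise on the one below, outer edges flush with the ends of the battens underneath. First nudge the second-layer batten that has slipped towards the middle back out until it is square and flush with the ends of the two below; then lay the two full-size spare battens crosswise on top as the third layer in the same way, and shut the lid fully. Leave the offcut, the thin strip and everything else on the bench where they are.

Things in the scene. Friction and masses are not known exactly. Their poses are not given: they have to be found in the camera images.
- case: open square grey plastic case, fixed: 210 x 210 mm, 80 high, walls and floor 5 mm, inside 200 x 200 (an 8 mm collar outside below the rim). Origin: centre of its underside; x, y square to its walls. Battens are 140 x 34 x 20 mm; layer 1 along x at y = -53 and +53 mm (z 5 to 25), layer 2 along y at x = -53 and +53 (z 25 to 45), layer 3, to be laid, along x at y = -53 and +53 (z 45 to 65)
- lid (a joint): hinge of the lid, rad: 0 = fully shut, grows as it opens, up to 2.15. Starts standing open, leaning back past upright (1.75 to 2.05). The hinge is stiff: the lid stays where it is left; 1 to 3 N at its free edge moves it. No latch. Shut, it clears the third layer by about 15 mm
- lid_hinge (a point): middle of the hinge line, 112 mm from the case's centre on its -y side, 80 mm above the bench; the hinge line runs along the case's x
- lid_edge (a point): middle of the lid's free edge on its outer (upper) face, 230 mm from the hinge line; a tab 56 mm wide stands 16 mm beyond it. The lid is a flat panel 228 x 228 x 4 mm, outer face 5 mm outside the plane through the hinge line, with a 3 mm raised border 12 mm wide. The point turns with the lid: y points from hinge to free edge, z out of the outer face
- low_a_mid (a point): centre of a first-layer batten (140 x 34 x 20 mm, reddish-brown hardwood), at the case's y = -53 mm; its x runs along its length, z up
- low_b_mid (a point): centre of the other first-layer batten, at the case's y = +53 mm; same size and axes
- cross_a_mid (a point): centre of the second-layer batten that lies right, at the case's x = -53 mm; same size and axes (its length along the case's y)
- cross_b_mid (a point): centre of the second-layer batten that has slipped towards the middle: it lies on the two first-layer battens at about x = +16 to +32 mm of the case, a little skew, and belongs at x = +53 mm; same size and axes
- stock_a_mid (a point): centre of a full-size spare batten (140 x 34 x 20 mm, reddish-brown hardwood, about 70 g) lying flat on the bench to the left of the case; its x runs along its length, z up
- stock_b_mid (a point): centre of the other full-size spare batten, same size and axes
- offcut_mid (a point): centre of the short hardwood offcut of the same section, 85 x 34 x 20 mm, lying among the spare battens: not one of the six, leave it
- strip_mid (a point): centre of the thin plywood strip, 140 x 34 mm but only 6 mm thick, lying among the spare battens: not one of the six, leave it
- foot_mid (a point): centre of the small black rubber foot, 22 mm across and 11 mm high, lying between the spare battens; leave it alone
- tape_mid (a point): centre of the roll of brown packing tape lying flat, 110 mm across, 48 mm high; leave it alone
- spray_mid (a point): centre of the green spray bottle with a white head, 72 mm across, 195 mm tall; leave it alone
- carton_mid (a point): centre of the small closed cardboard carton, 110 x 90 x 60 mm high; leave it alone
- marker_mid (a point): centre of the black marker pen with a grey cap, 140 mm long, 17 mm thick; leave it alone
- rule_mid (a point): centre of the steel rule lying flat, 300 x 26 x 3 mm; leave it alone
There are look-alikes about, which are no part of the job. Leave any white look-alike of the part that bears stock_a_mid alone. What is shaped like the part that bears stock_b_mid but purple is not meant.

How it is judged (in metres and radians):
On the way, in this order (a step that is already met when the one before it is completed fails the run):
1. the slipped second-layer batten lies square and flush: both second-layer battens in place on the first layer (x of low_a_mid in the frame of case between -0.01 and 0.01 m and y of low_a_mid in the frame of case between -0.063 and -0.043 m and z of low_a_mid in the frame of case between 0.01 and 0.02 m and angle between the x axis of each of low_a_mid, low_b_mid and the x axis of case, either way round below 0.12 rad and x of low_b_mid in the frame of case between -0.01 and 0.01 m and y of low_b_mid in the frame of case between 0.043 and 0.063 m and z of low_b_mid in the frame of case between 0.01 and 0.02 m and x of cross_a_mid in the frame of case between -0.063 and -0.043 m and y of cross_a_mid in the frame of case between -0.01 and 0.01 m and z of cross_a_mid in the frame of case between 0.03 and 0.04 m and angle between the x axis of each of cross_a_mid, cross_b_mid and the y axis of case, either way round below 0.12 rad and x of cross_b_mid in the frame of case between 0.043 and 0.063 m and y of cross_b_mid in the frame of case between -0.01 and 0.01 m and z of cross_b_mid in the frame of case between 0.03 and 0.04 m), for 0.2 s.
2. both spare battens lie crosswise on top as the third layer, the layers below still in place (all of step 1 and ((x of stock_a_mid in the frame of case between -0.01 and 0.01 m and y of stock_a_mid in the frame of case between -0.063 and -0.043 m and z of stock_a_mid in the frame of case between 0.05 and 0.06 m and angle between the x axis of stock_a_mid and the x axis of case, either way round below 0.12 rad) or (x of stock_b_mid in the frame of case between -0.01 and 0.01 m and y of stock_b_mid in the frame of case between -0.063 and -0.043 m and z of stock_b_mid in the frame of case between 0.05 and 0.06 m and angle between the x axis of stock_b_mid and the x axis of case, either way round below 0.12 rad)) and ((x of stock_a_mid in the frame of case between -0.01 and 0.01 m and y of stock_a_mid in the frame of case between 0.043 and 0.063 m and z of stock_a_mid in the frame of case between 0.05 and 0.06 m and angle between the x axis of stock_a_mid and the x axis of case, either way round below 0.12 rad) or (x of stock_b_mid in the frame of case between -0.01 and 0.01 m and y of stock_b_mid in the frame of case between 0.043 and 0.063 m and z of stock_b_mid in the frame of case between 0.05 and 0.06 m and angle between the x axis of stock_b_mid and the x axis of case, either way round below 0.12 rad))), for 0.2 s.
At the end, for the whole second after the job is handed in: All six battens at rest in three crosswise layers of two: each centre within 10 mm of its place in the case in x and y and 5 mm in height, within 0.12 rad of its direction; either spare batten on either side. Lid shut (joint under 0.035 rad) (all of step 2 and linear speed of each of low_a, low_b, cross_a, cross_b, stock_a, stock_b below 0.02 m/s and value of joint lid below 0.035 rad); the robot touches nothing.
It fails at once if the short offcut, the thin strip or the rubber foot beside the spare battens is moved by more than 30 mm (distance of any of offcut_mid, strip_mid, foot_mid from where it was at the start of the episode above 0.03 m).
It fails at once if the tape roll, spray bottle, carton, marker or steel rule is moved by more than 30 mm (distance of any of tape_mid, spray_mid, carton_mid, marker_mid, rule_mid from where it was at the start of the episode above 0.03 m).
It also fails if it takes over 72 s, if anything falls off the work surface, if the arm or the gripper's body presses on something with over 40 N, if the wrist force passes 120 N, or if a joint passes its speed limit or range.

## Working session

There is one attempt and no reset: what is moved stays moved. The work goes in short steps, Python scripts to look and compute and a tool call to move; the robot and the scene stay as the last step left them, time stands still between calls to the robot, and variables do not carry over. Pictures are saved under pics/ and viewed, and the job is handed in when it is done.

Besides the shell and the picture viewer there is one more tool, called after "Call:" as name([rows], argument=value, ...), one row to a line, values as JSON. drive_tool: Moves the arm, as the interface text tells. Its arguments: {"type":"object","properties":{"rows":{"type":"array"},"newtons":{"type":"number"}},"required":["rows"]}

```bash
mkdir -p pics; python3 - <<'E'
from workcell import r,cams
import cv2,numpy as np
s=r.get_state();print(s, r.tips_ahead)
for n in("scene","top","wrist"):
    im=cams.capture(n);cv2.imwrite(f"pics/{n}0.png",im[:,:,::-1]);c=cams.get_calibration(n);print(n,c)
E
```

```text
{'time_s': 0.0, 'joint_positions': array([ 5.95302055e+01,  3.05665855e+00,  9.24930860e+01, -5.11301730e-04,
        8.45703770e+01, -6.81802134e+00]), 'joint_velocities': array([ 0.09057666, -0.08957778,  0.02837597, -0.04855293,  0.14114994,
       -0.0025243 ]), 'joint_torque': array([ 1.83887758e-03, -3.93686271e+01, -3.70175743e+01,  1.94033910e-04,
        7.10450069e-03, -1.39820656e-05]), 'position': array([0.25038159, 0.57189793, 0.20345923]), 'tcp_rot': array([[ 4.01175024e-01,  9.16000811e-01, -1.05545296e-03],
       [ 9.15999052e-01, -4.01176340e-01, -1.81148505e-03],
       [-2.08274453e-03, -2.40071350e-04, -9.99997802e-01]]), 'contact_force': array([-0.2675972 ,  0.11821048,  0.33724459]), 'torque': array([ 0.03537394,  0.00424492, -0.0246741 ]), 'grip_width': 0.996914418990547} 0.011
scene {'vfov': 56.067397515363766, 'cx': 311.1335527181391, 'cy': 241.2510452116092, 'camera_from_world': array([[-0.6214124 ,  0.78339794,  0.01158873,  0.31205085],
       [-0.50323012, -0.41042524,  0.76046733,  0.21038721],
       [ 0.60050485,  0.46673203,  0.64927277, -1.39950992],
       [ 0.        ,  0.        ,  0.        ,  1.        ]])}
top {'vfov': 57.470144764322605, 'cx': 323.06564684794216, 'cy': 239.65377422673245, 'camera_from_world': array([[ 0.01575174, -0.99958002,  0.02432431, -0.02801493],
       [ 0.9981808 ,  0.01713636,  0.05780516, -0.53542924],
       [-0.05819771,  0.02336953,  0.99803151, -1.05453226],
       [ 0.        ,  0.        ,  0.        ,  1.        ]])}
wrist {'vfov': 62.42475867518837, 'cx': 320.812570741984, 'cy': 239.8672227259832, 'camera_from_world': array([[ 0.40101946,  0.91606874, -0.00120443, -0.62349809],
       [-0.88385292,  0.38657034, -0.26337687,  0.0362839 ],
       [-0.24080572,  0.10668379,  0.96469227, -0.37900796],
       [ 0.        ,  0.        ,  0.        ,  1.        ]])}
```

View pics/scene0.png

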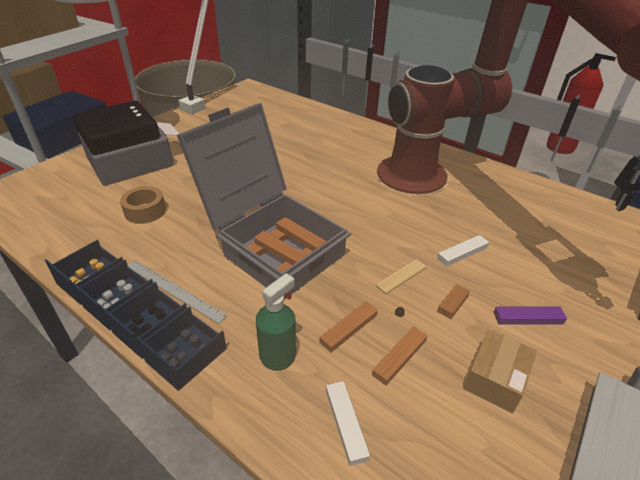

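View pics/top0.png

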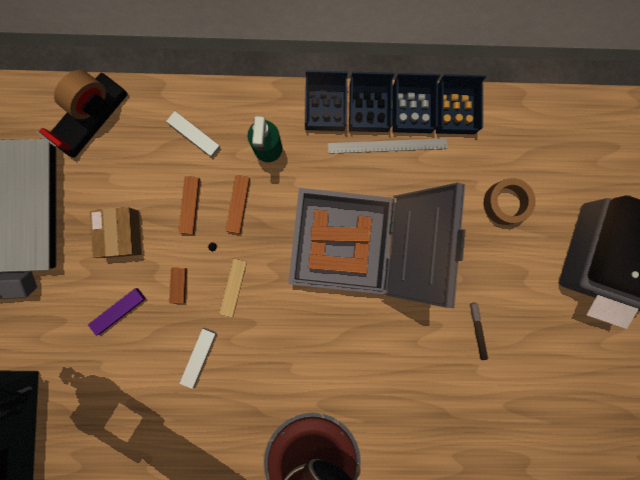

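View pics/wrist0.png

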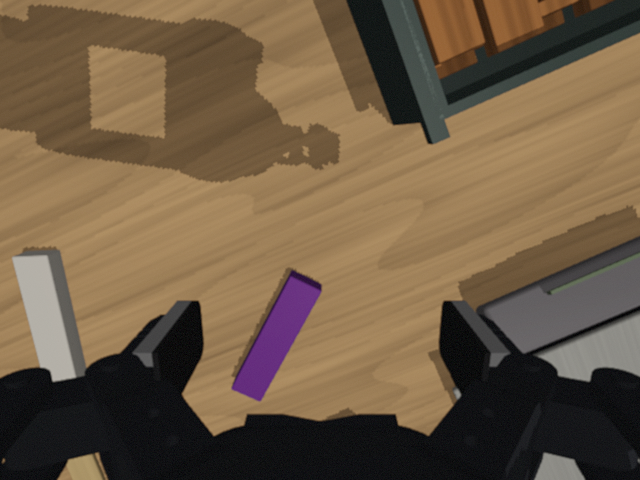

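Candidates in the top view: full-size red battens at (189,205) and (237,204), which are the ones I want. The rest are not: the red offcut at (177,286), the plywood strip at (233,288), white look-alikes at (193,135) and (198,358), and a purple one at (117,311). The case centre is near (341,241). The lid is hinged on its right side (world −y), and the slipped batten is at (340,233).

```bash
cat > h.py <<'E'
import numpy as np,cv2
from workcell import r,cams
def ray(c,u,v):
    f=240/np.tan(np.radians(c["vfov"]/2)); d=np.array([(u-c["cx"])/f,-(v-c["cy"])/f,-1.])
    T=np.asarray(c["camera_from_world"]);R=T[:3,:3];return -R.T@T[:3,3],R.T@d
def onz(c,u,v,z):
    o,d=ray(c,u,v);return o+d*(z-o[2])/d[2]
def proj(c,p):
    f=240/np.tan(np.radians(c["vfov"]/2));T=np.asarray(c["camera_from_world"]);q=T[:3,:3]@p+T[:3,3]
    return np.array([c["cx"]+f*q[0]/-q[2],c["cy"]-f*q[1]/-q[2]])
def rect(c,cnt,z):
    pts=np.array([onz(c,u,v,z)[:2] for u,v in cnt.reshape(-1,2)])
    (cx,cy),(w,h),a=cv2.minAreaRect((pts*1000).astype(np.float32))
    if w<h:w,h,a=h,w,a+90
    a=(a+90)%180-90
    return cx,cy,w,h,a
E
python3 - <<'E'
from h import *
im=cv2.imread("pics/top0.png");c=cams.get_calibration("top")
hsv=cv2.cvtColor(im,cv2.COLOR_BGR2HSV)
for p in[(189,205),(237,204),(177,286),(340,233),(340,265),(320,220),(150,400),(233,288)]:print(p,hsv[p[1],p[0]])
m=cv2.inRange(hsv,(3,150,70),(12,255,255));cv2.imwrite("pics/m0.png",m)
for k in cv2.findContours(m,cv2.RETR_EXTERNAL,cv2.CHAIN_APPROX_NONE)[0]:
    if cv2.contourArea(k)>200: print(k.reshape(-1,2).mean(0).round(),np.round(rect(c,k,.02),1))
a=cv2.resize(im[170:320,140:300],None,fx=4,fy=4,interpolation=cv2.INTER_CUBIC)
cv2.imwrite("pics/c1.png",a)
cv2.imwrite("pics/c2.png",cv2.resize(im[180:310,285:475],None,fx=4,fy=4,interpolation=cv2.INTER_CUBIC))
E
```

```text
(189, 205) [ 12 180 143]
(237, 204) [ 12 179 148]
(177, 286) [ 12 182 129]
(340, 233) [ 12 177 150]
(340, 265) [ 12 176 145]
(320, 220) [ 12 178 150]
(150, 400) [ 15 139 154]
(233, 288) [ 18 127 183]
[306. 443.] [ 48.4  11.4 205.4 118.7 -74.3]
[177. 285.] [419.4 330.1  83.7  33.4   0.9]
[340. 241.] [531.8 -59.  143.5 143.   85.1]
[189. 205.] [614.6 309.4 139.   34.   -4.4]
[237. 204.] [618.5 191.5 139.5  33.7  -8.2]
```

View pics/c1.png

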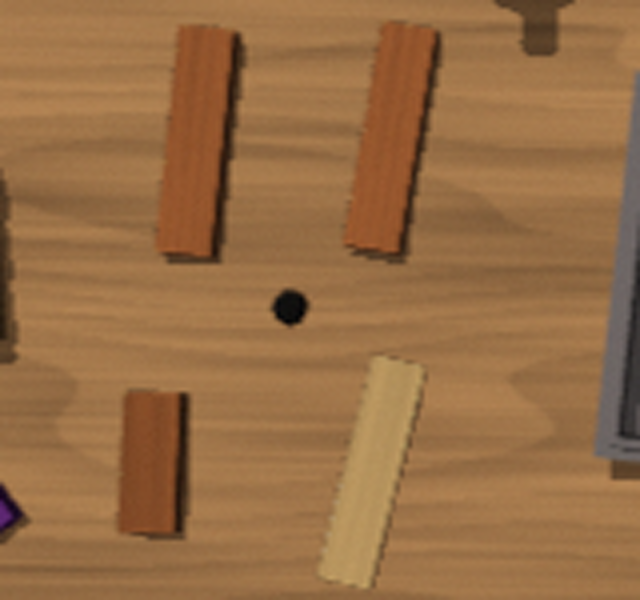

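View pics/c2.png

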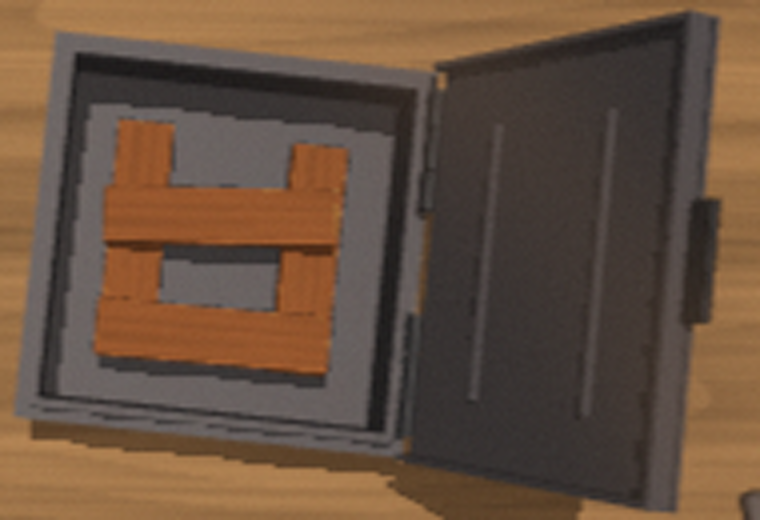

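The crop shows two full-length red battens at (189,205) and (237,204), matching 139×34 mm on the z=20 mm plane. Next is the case pose.

```bash
python3 - <<'E'
from h import *
c=cams.get_calibration("top")
g=lambda p,z:onz(c,285+(p[0]-1.5)/4,180+(p[1]-1.5)/4,z)[:2]*1000
ri=np.array([g(p,.08) for p in[(76,55),(417,92),(388,445),(40,398)]])
print("rim",ri.round(1),ri.mean(0),[np.linalg.norm(ri[i]-ri[(i+1)%4]).round(1) for i in range(4)])
ca=np.array([g(p,.045) for p in[(98,296),(332,317),(326,374),(95,355)]]);print("cross_a",ca.round(1),ca.mean(0))
cb=np.array([g(p,.045) for p in[(106,187),(336,194),(334,248),(105,242)]]);print("cross_b",cb.round(1),cb.mean(0))
for n,q in(("a",ca),("b",cb),("rim",ri)):
    d=q[0]-q[1]+q[3]-q[2];print(n,"y-dir deg from +y",np.degrees(np.arctan2(-d[0],d[1])))
d=ri[0]-ri[3]+ri[1]-ri[2];print("rim xdir",np.degrees(np.arctan2(d[1],d[0])))
la=[g(p,.025) for p in[(119,121),(173,124)]];lb=[g(p,.025) for p in[(294,145),(349,149)]]
print("low top ends",la,lb)
c=cams.get_calibration("scene");im=cv2.imread("pics/scene0.png")
cv2.imwrite("pics/c3.png",cv2.resize(im[95:295,175:365],None,fx=3,fy=3,interpolation=cv2.INTER_CUBIC))
E
```

```text
rim [[ 638.4   28.9]
 [ 620.7 -168.9]
 [ 416.9 -153.7]
 [ 440.7   45.8]] [529.16110706 -61.9713552 ] [np.float64(198.6), np.float64(204.4), np.float64(200.9), np.float64(198.4)]
cross_a [[ 500.4   14. ]
 [ 490.2 -125.2]
 [ 456.3 -122. ]
 [ 465.4   15.2]] [478.05511906 -54.49640739]
cross_b [[ 565.3   10.4]
 [ 563.6 -126.9]
 [ 531.3 -126. ]
 [ 532.5   10.4]] [548.15223192 -58.01354356]
a y-dir deg from +y -3.9974247728690058
b y-dir deg from +y -0.6231628976229011
rim y-dir deg from +y -5.967965613618759
rim xdir -4.578568661709077
low top ends [array([607.4744421 ,   3.30479876]), array([606.25746184, -29.57685329])] [array([ 594.78123442, -103.50995826]), array([ 592.95275406, -137.13301232])]
```

View pics/c3.png

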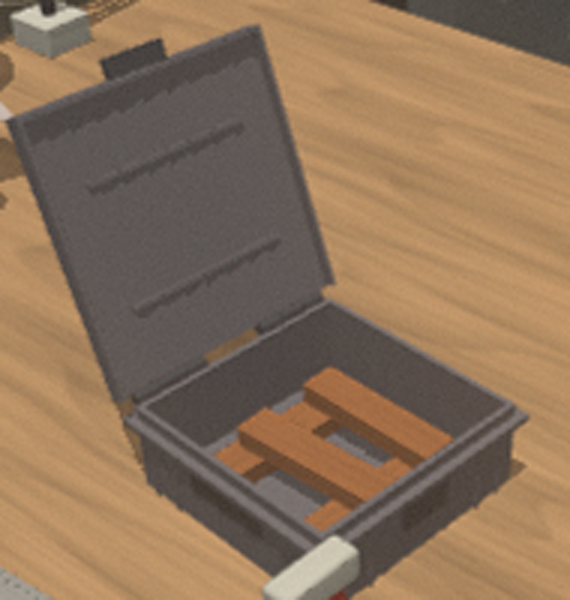

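```bash
cat >> h.py <<'E'
def plan(x,y,z,ang=None):
    s=r.get_state();R=s["tcp_rot"];p=s["position"];a=np.degrees(np.arctan2(R[1,0],R[0,0]))
    d=np.array([x,y,z])-p*1000
    print("pos",(p*1000).round(1),"ang",a.round(2),"t",s["time_s"],"F",s["contact_force"].round(1),"grip",round(s["grip_width"],3))
    print("shift in tool axes now",(R.T@d).round(1))
    if ang is not None:
        da=(ang-a+180)%360-180
        t=np.radians(ang);R2=np.array([[np.cos(t),np.sin(t),0],[np.sin(t),-np.cos(t),0],[0,0,-1]])
        print("turn about tool z",-da.round(2),"shift after turn",(R2.T@d).round(1))
E
python3 - <<'E'
from h import *
c=np.asarray(cams.get_calibration("wrist")["camera_from_world"]);s=r.get_state()
print("cam in tool",s["tcp_rot"].T@(-c[:3,:3].T@c[:3,3]-s["position"]))
plan(540,-58,300,-3)
c=cams.get_calibration("top")
g=lambda p,z:onz(c,285+(p[0]-1.5)/4,180+(p[1]-1.5)/4,z)*1000
# lid edge middle: solve theta from ray in plane of lid; test thetas
C=np.array([530.5,-60.5]);a=np.radians(-5);ex=np.array([np.cos(a),np.sin(a)]);ey=np.array([-np.sin(a),np.cos(a)])
for th in(1.75,1.85,1.95,2.05):
    for sx in(-114,114):
        yy=-112+230*np.cos(th);z=80+230*np.sin(th);P=C+ex*sx+ey*yy
        print(th,sx,yy,z,((proj(c,np.array([*P,z])/1000)-[285,180])*4).round())
E
```

```text
cam in tool [-0.00080252 -0.06488707 -0.17068466]
pos [250.5 572.  203.7] ang 66.35 t 0.15 F [ 0.8 -0.6  0.3] grip 0.999
shift in tool axes now [-461.1  518.   -95.6]
turn about tool z 69.35 shift after turn [322.1 614.  -96.3]
1.75 -114 -152.99659279938317 306.3167677810055 [577. 505.]
1.75 114 -152.99659279938317 306.3167677810055 [622.  -1.]
1.85 -114 -175.38575676963796 301.09329668431894 [624. 509.]
1.85 114 -175.38575676963796 301.09329668431894 [667.   7.]
1.95 -114 -197.14159121079598 293.66073445088995 [667. 513.]
1.95 114 -197.14159121079598 293.66073445088995 [709.  15.]
2.05 -114 -218.04671901664392 284.0933447856763 [705. 515.]
2.05 114 -218.04671901664392 284.0933447856763 [746.  24.]
```

Call:
drive_tool([
  [85, [0, 0, -12], 8.5],
  [85, [0, 0, -12], 8.5],
  [85, [0, 0, -12], 8.5],
  [85, [0, 0, -12], 8.5],
  [85, [0, 0, -12], 8.5],
  [85, [0, 0, -12], 8.5],
  [85, [0, 0, -12], 8.5],
  [85, [0, 0, -12], 8.5],
  [85, [0, 0, 0], 1.5],
  [85, [0, 0, 0], 0],
], newtons=40)

```text
time_s: 1.15
position: [0.2507, 0.5724, 0.3003]
tcp_rot: [[0.999, -0.053, -0.0], [-0.053, -0.999, -0.0], [-0.0, 0.0, -1.0]]
contact_force: [0.1, -0.2, -1.2]
grip_width: 0.995
```

```bash
python3 -c "
from h import *
plan(520,-50,300,-3)"
```

```text
pos [250.7 572.4 300.3] ang -3.02 t 1.15 F [ 0.1 -0.2 -1.2] grip 0.995
shift in tool axes now [3.017e+02 6.074e+02 4.000e-01]
turn about tool z -0.02 shift after turn [3.015e+02 6.075e+02 3.000e-01]
```

Call:
drive_tool([
  [85, [21.5, 43.4, 0], 0],
  [85, [21.5, 43.4, 0], 0],
  [85, [21.5, 43.4, 0], 0],
  [85, [21.5, 43.4, 0], 0],
  [85, [21.5, 43.4, 0], 0],
  [85, [21.5, 43.4, 0], 0],
  [85, [21.5, 43.4, 0], 0],
  [85, [21.5, 43.4, 0], 0],
  [85, [21.5, 43.4, 0], 0],
  [85, [21.5, 43.4, 0], 0],
])

```text
time_s: 2.15
position: [0.4415, 0.1254, 0.2995]
tcp_rot: [[0.999, -0.052, -0.001], [-0.052, -0.999, -0.0], [-0.001, 0.0, -1.0]]
contact_force: [1.0, 0.4, -0.0]
grip_width: 0.995
```

Call:
drive_tool([
  [85, [21.5, 43.4, 0], 0],
  [85, [21.5, 43.4, 0], 0],
  [85, [21.5, 43.4, 0], 0],
  [60, [21.5, 43.4, 0], 0],
  [60, [0, 0, 0], 0],
  [60, [0, 0, 0], 0],
  [60, [0, 0, 0], 0],
])

```text
time_s: 2.85
position: [0.5174, -0.05, 0.2999]
tcp_rot: [[0.999, -0.053, -0.001], [-0.053, -0.999, 0.001], [-0.001, -0.001, -1.0]]
contact_force: [0.8, 0.1, -1.0]
grip_width: 0.702
```

```bash
python3 - <<'E'
from h import *
plan(520,-50,300,-3)
c=cams.get_calibration("wrist");im=cams.capture("wrist")[:,:,::-1];cv2.imwrite("pics/w1.png",im);np.save("w1.npy",c,allow_pickle=True)
E
```

```text
pos [517.4 -50.  299.9] ang -3.05 t 2.85 F [ 0.8  0.1 -1. ] grip 0.702
shift in tool axes now [ 2.6 -0.1 -0.1]
turn about tool z -0.05 shift after turn [ 2.6 -0.1 -0.1]
```

View pics/w1.png

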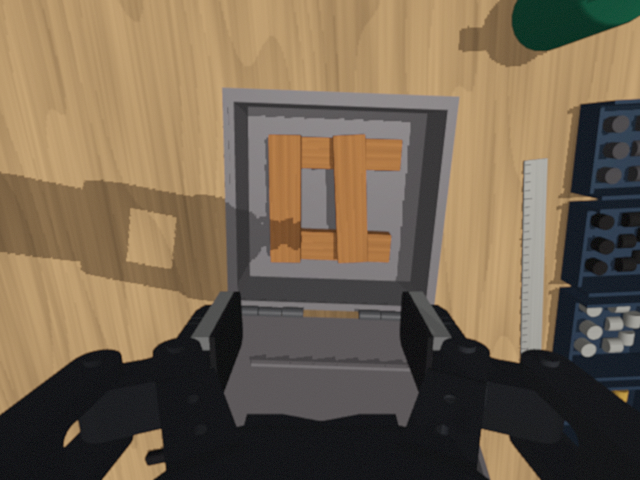

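The wrist view shows the case whole: cross_a at (285,198), the slipped cross_b at (351,198), and the low battens' ends at (403,155) and (390,248). I'll crop in for corners.

```bash
python3 - <<'E'
import cv2
im=cv2.imread("pics/w1.png");cv2.imwrite("pics/w1c.png",cv2.resize(im[120:270,255:415],None,fx=4,fy=4,interpolation=cv2.INTER_CUBIC))
E
```

```text
(no output)
```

View pics/w1c.png

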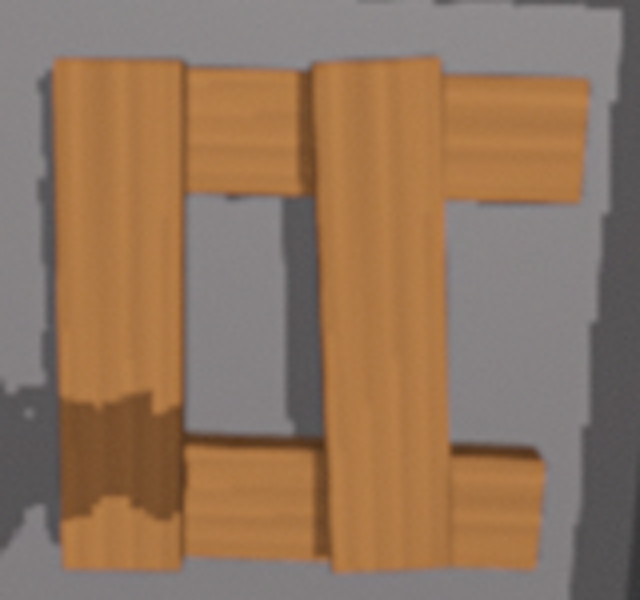

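```bash
python3 - <<'E'
from h import *
c=np.load("w1.npy",allow_pickle=True).item()
g=lambda p,z:onz(c,255+(p[0]-1.5)/4,120+(p[1]-1.5)/4,z)[:2]*1000
ca=np.array([g(p,.045) for p in[(54,59),(182,61),(183,571),(63,570)]])
cb=np.array([g(p,.045) for p in[(314,64),(440,59),(449,567),(332,572)]])
for n,q in(("a",ca),("b",cb)):
    d=q[0]-q[3]+q[1]-q[2];print(n,q.mean(0),np.linalg.norm(d)/2,np.linalg.norm(q[0]-q[1]),"ydir",np.degrees(np.arctan2(-d[0],d[1])))
lb=np.array([g(p,.025) for p in[(589,78),(582,202)]]);la=np.array([g(p,.025) for p in[(544,462),(538,570)]])
print(lb,la)
d=(lb-la).sum(0);th=np.arctan2(-d[0],d[1]);print("ydir low",np.degrees(th))
th=np.radians(-5)
ex=np.array([np.cos(th),np.sin(th)]);ey=np.array([-np.sin(th),np.cos(th)])
print("case from a",ca.mean(0)+53*ex,"from low_b",lb.mean(0)-70*ex-53*ey,"low_a",la.mean(0)-70*ex+53*ey)
# rim inner/outer
for nm,P in(("outer",[(223,88),(458,98)]),):
    q=[onz(c,u,v,.08)[:2]*1000 for u,v in P];print(nm,q,np.linalg.norm(q[0]-q[1]),np.degrees(np.arctan2(*(q[1]-q[0])[::-1])))
E
```

```text
a [479.15643777 -55.08528056] 139.53069345287594 33.23151299059083 ydir -3.8526488373652183
b [550.49040033 -58.90607604] 138.97394566414602 32.722488231321094 ydir -0.4030581636260672
[[609.89294733   2.96338232]
 [607.96757842 -30.41141169]] [[ 596.90022487 -104.62826978]
 [ 594.89985107 -137.58697891]]
ydir low -6.918604372711952
case from a [531.95475677 -59.70453492] from low_b [534.57737964 -60.42143169] low_a [530.78566347 -62.20840335]
outer [array([433.71939802,  59.16036908]), array([651.24516958,  38.83980414])] 218.47285106002116 -5.336900733783446
```

```bash
python3 -c "
from h import *
plan(550.5,-59,100,-0.4)"
```

```text
pos [517.4 -49.7 300.3] ang -3.02 t 2.9 F [ 0.3 -0.5 -0.1] grip 0.699
shift in tool axes now [ 33.6   7.6 200.3]
turn about tool z -2.62 shift after turn [ 33.1   9.1 200.3]
```

Call:
drive_tool([
  [52, [0, 0, 0], -2.6],
  [52, [16.5, 4.5, 0], 0],
  [52, [16.5, 4.5, 0], 0],
  [52, [0, 0, 40], 0],
  [52, [0, 0, 40], 0],
  [52, [0, 0, 40], 0],
  [52, [0, 0, 40], 0],
  [52, [0, 0, 30], 0],
  [52, [0, 0, 0], 0],
  [52, [0, 0, 0], 0],
])

```text
time_s: 3.9
position: [0.5507, -0.059, 0.1112]
tcp_rot: [[1.0, -0.008, -0.0], [-0.008, -1.0, 0.0], [-0.0, -0.0, -1.0]]
contact_force: [0.1, 0.4, -0.4]
grip_width: 0.611
```

```bash
python3 -c "
from h import *
plan(550.5,-59,42,-0.4)
cv2.imwrite('pics/w2.png',cams.capture('wrist')[:,:,::-1])"
```

```text
pos [550.7 -59.  111.2] ang -0.44 t 3.9 F [ 0.1  0.4 -0.4] grip 0.611
shift in tool axes now [-0.2 -0.  69.2]
turn about tool z -0.04 shift after turn [-0.2 -0.  69.2]
```

View pics/w2.png

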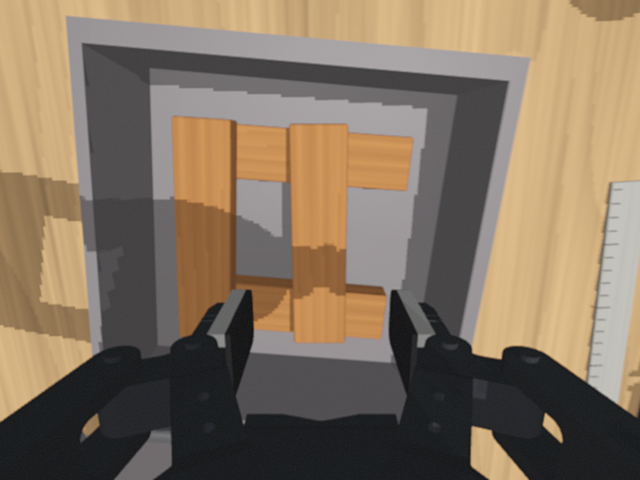

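Call:
drive_tool([
  [52, [0, 0, 20], 0],
  [52, [0, 0, 20], 0],
  [52, [0, 0, 15], 0],
  [52, [0, 0, 13], 0],
  [52, [0, 0, 0], 0],
  [52, [0, 0, 0], 0],
])

```text
time_s: 4.55
position: [0.5513, -0.0602, 0.0433]
tcp_rot: [[1.0, -0.01, 0.001], [-0.01, -1.0, -0.0], [0.001, 0.0, -1.0]]
contact_force: [0.6, 0.4, 0.1]
grip_width: 0.614
```

Call:
drive_tool([
  [25, [0, 0, 0], 0],
  [25, [0, 0, 0], 0],
  [25, [0, 0, 0], 0],
  [25, [0, 0, 0], 0],
  [25, [0, 0, 0], 0],
  [25, [0, 0, 0], 0],
  [25, [0, 0, -6], 0],
  [25, [0, 0, 0], 0],
  [25, [0, 0, 0], 0],
], newtons=30)

```text
time_s: 5.45
position: [0.5511, -0.0601, 0.0492]
tcp_rot: [[1.0, -0.01, 0.001], [-0.01, -1.0, -0.0], [0.001, 0.0, -1.0]]
contact_force: [0.5, -0.6, 1.1]
grip_width: 0.291
```

```bash
python3 -c "
from h import *
plan(584.3,-65.3,48,-5.2)
cv2.imwrite('pics/w3.png',cams.capture('wrist')[:,:,::-1])"
```

```text
pos [551.1 -60.1  49.2] ang -0.55 t 5.45 F [ 0.5 -0.6  1.1] grip 0.291
shift in tool axes now [33.2  4.8  1.2]
turn about tool z 4.65 shift after turn [33.5  2.1  1.2]
```

View pics/w3.png

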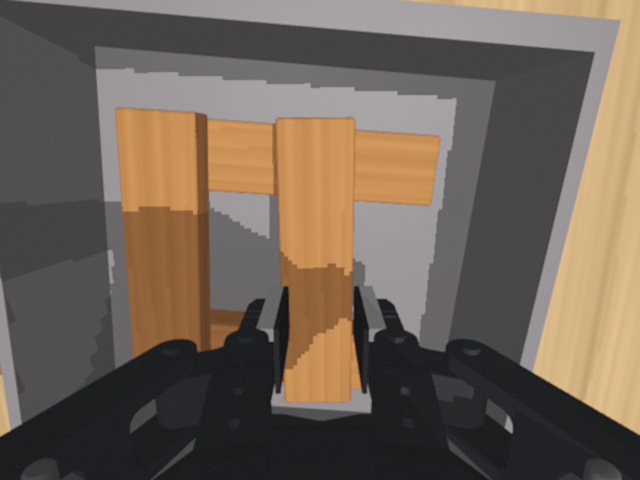

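```bash
python3 -c "
import cv2
im=cv2.imread('pics/w3.png');cv2.imwrite('pics/w3c.png',cv2.resize(im[270:420,220:420],None,fx=4,fy=4,interpolation=cv2.INTER_CUBIC))"
```

```text
(no output)
```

View pics/w3c.png

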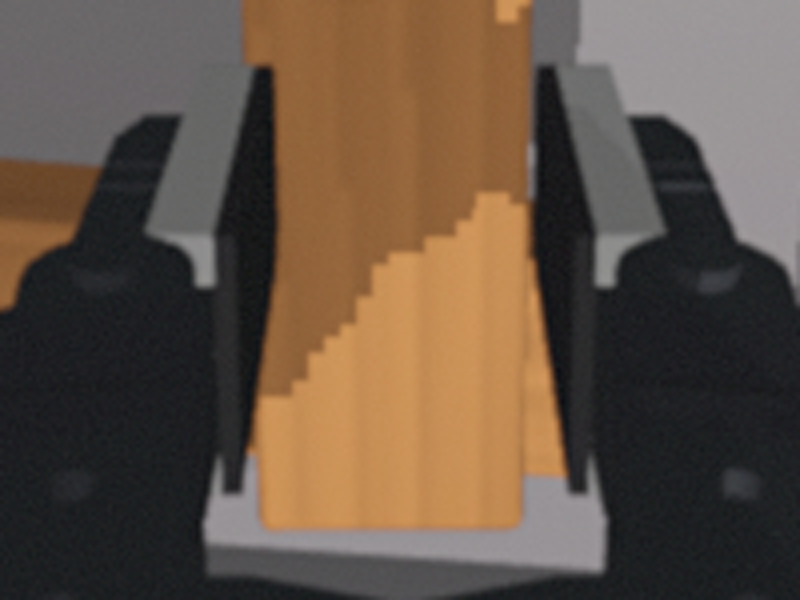

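Call:
drive_tool([
  [20, [0, 0, -6], 0],
  [20, [0, 0, -6], 0],
  [20, [0, 0, 0], 0],
  [20, [0, 0, 0], 0],
])

```text
time_s: 5.9
position: [0.5511, -0.0601, 0.0612]
tcp_rot: [[1.0, -0.01, 0.001], [-0.01, -1.0, -0.0], [0.001, 0.0, -1.0]]
contact_force: [0.1, -0.3, 0.1]
grip_width: 0.232
```

```bash
python3 -c "
from h import *
plan(584.3,-65.3,48,-5.2)
cv2.imwrite('pics/w4.png',cams.capture('wrist')[:,:,::-1])"
```

```text
pos [551.1 -60.1  61.2] ang -0.55 t 5.9 F [ 0.1 -0.3  0.1] grip 0.232
shift in tool axes now [33.2  4.8 13.2]
turn about tool z 4.65 shift after turn [33.5  2.1 13.2]
```

View pics/w4.png

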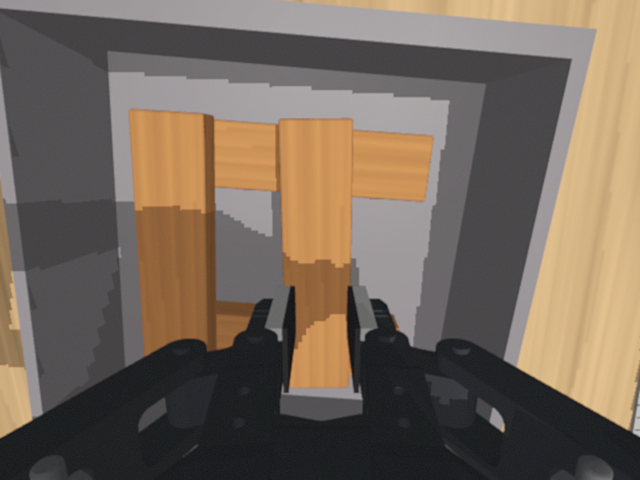

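The fingers closed to 20 mm and the batten stayed put, so the tips only brushed its top edge. I'll open and go deeper.

Call:
drive_tool([
  [52, [0, 0, 0], 0],
  [52, [0, 0, 0], 0],
  [52, [0, 0, 0], 0],
  [52, [0, 0, 0], 0],
  [52, [0, 0, 0], 0],
  [52, [0, 0, 15], 0],
  [52, [0, 0, 10], 0],
  [52, [0, 0, 6], 0],
  [52, [0, 0, 0], 0],
  [52, [0, 0, 0], 0],
])

```text
time_s: 6.95
position: [0.5506, -0.06, 0.0293]
tcp_rot: [[1.0, -0.01, -0.001], [-0.01, -1.0, 0.0], [-0.001, -0.0, -1.0]]
contact_force: [0.5, -0.3, -0.0]
grip_width: 0.606
```

Call:
drive_tool([
  [25, [0, 0, 0], 0],
  [25, [0, 0, 0], 0],
  [25, [0, 0, 0], 0],
  [25, [0, 0, 0], 0],
  [25, [0, 0, 0], 0],
  [25, [0, 0, 0], 0],
])

```text
time_s: 7.55
position: [0.5508, -0.0601, 0.0298]
tcp_rot: [[1.0, -0.01, 0.0], [-0.01, -1.0, -0.0], [0.0, 0.0, -1.0]]
contact_force: [-0.1, -0.1, 0.6]
grip_width: 0.291
```

```bash
python3 -c "
from h import *
plan(584.3,-65.3,48,-5.2)
cv2.imwrite('pics/w5.png',cams.capture('wrist')[:,:,::-1])
s=cams.capture('scene')[:,:,::-1]
cv2.imwrite('pics/s5.png',cv2.resize(s[95:295,175:415],None,fx=3,fy=3,interpolation=cv2.INTER_CUBIC))"
```

```text
pos [550.8 -60.1  29.8] ang -0.55 t 7.55 F [-0.1 -0.1  0.6] grip 0.291
shift in tool axes now [ 33.6   4.9 -18.2]
turn about tool z 4.65 shift after turn [ 33.8   2.2 -18.2]
```

View pics/w5.png

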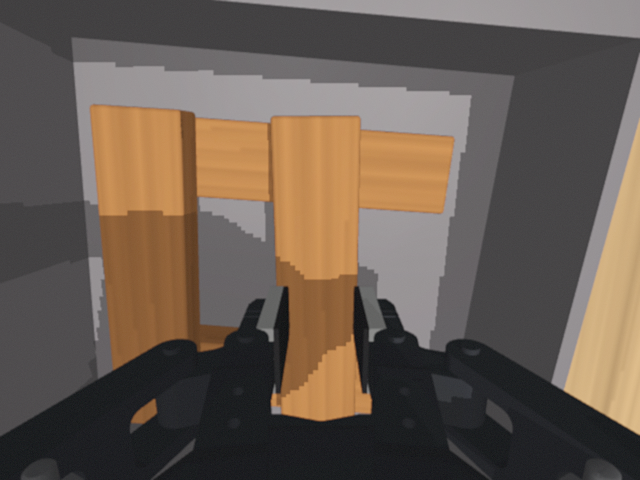

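View pics/s5.png

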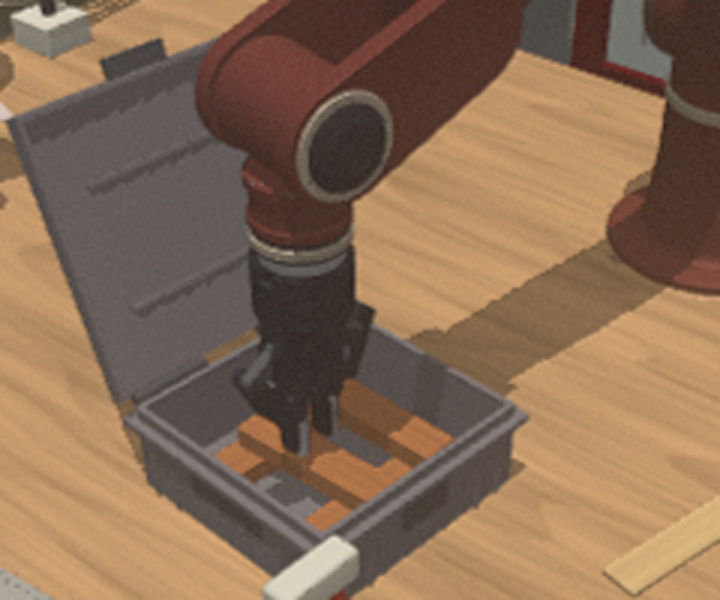

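```bash
python3 - <<'E'
from h import *
c=cams.get_calibration("scene")
for z in(.019,.03,.045,.065):
    for x in(.5633,.5713,.5383):
        print(z,x,((proj(c,np.array([x,-.060,z]))-[175,95])*3).round())
s=r.get_state();print(s["position"],r.tips_ahead)
w=cams.get_calibration("wrist");T=np.asarray(w["camera_from_world"]);print("cam",-T[:3,:3].T@T[:3,3])
for z in (.019,.045,.055,.065): print(z,proj(w,np.array([.5633,-.049,z])))
E
```

```text
0.019 0.5633 [302. 481.]
0.019 0.5713 [295. 487.]
0.019 0.5383 [323. 465.]
0.03 0.5633 [301. 471.]
0.03 0.5713 [295. 476.]
0.03 0.5383 [322. 455.]
0.045 0.5633 [301. 457.]
0.045 0.5713 [294. 462.]
0.045 0.5383 [322. 441.]
0.065 0.5633 [300. 437.]
0.065 0.5713 [293. 443.]
0.065 0.5383 [321. 421.]
[ 0.55077724 -0.06008     0.02972699] 0.011
cam [0.55256414 0.00506201 0.20040271]
0.019 [344.11511789 249.00255469]
0.045 [347.71644486 266.89582794]
0.055 [349.41300268 275.32521325]
0.065 [351.33559693 284.87766562]
```

The images disagree with the stated tip offset. Both the scene and wrist views put the fingertips at about z≈50 mm with the TCP at 30 mm, so they are above the batten top. I'll reopen and go lower while watching force.

Call:
drive_tool([
  [52, [0, 0, 0], 0],
  [52, [0, 0, 0], 0],
  [52, [0, 0, 0], 0],
  [52, [0, 0, 0], 0],
  [52, [0, 0, 0], 0],
  [52, [0, 0, 5], 0],
  [52, [0, 0, 5], 0],
  [52, [0, 0, 3], 0],
  [52, [0, 0, 0], 0],
])

```text
time_s: 8.55
position: [0.55, -0.0599, 0.0157]
tcp_rot: [[1.0, -0.01, -0.002], [-0.01, -1.0, 0.0], [-0.002, -0.0, -1.0]]
contact_force: [-0.4, 0.1, -0.1]
grip_width: 0.609
```

```bash
python3 -c "
from h import *
plan(584.3,-65.3,48,-5.2)
cv2.imwrite('pics/w6.png',cams.capture('wrist')[:,:,::-1])
s=cams.capture('scene')[:,:,::-1]
cv2.imwrite('pics/s6.png',cv2.resize(s[195:285,225:345],None,fx=6,fy=6,interpolation=cv2.INTER_CUBIC))"
```

```text
pos [550.  -59.9  15.7] ang -0.55 t 8.55 F [-0.4  0.1 -0.1] grip 0.609
shift in tool axes now [ 34.3   5.1 -32.4]
turn about tool z 4.65 shift after turn [ 34.6   2.3 -32.3]
```

View pics/w6.png

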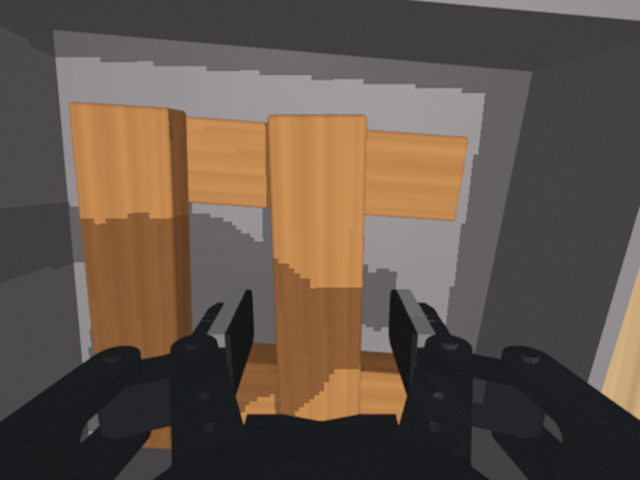

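View pics/s6.png

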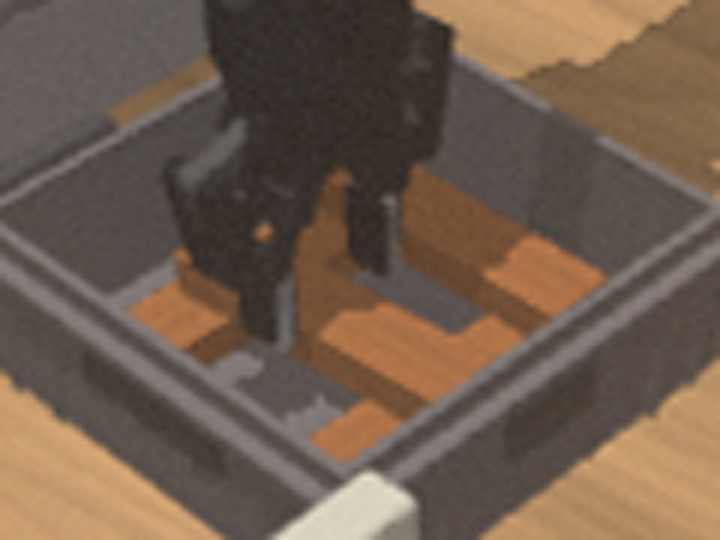

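```bash
python3 - <<'E'
from h import *
c=cams.get_calibration("scene")
for z in(.005,.02,.03,.04):
    for x in(.576,.588): print(z,x,((proj(c,np.array([x,-.049,z]))-[225,195])*6).round(), ((proj(c,np.array([x,-.071,z]))-[225,195])*6).round())
E
```

```text
0.005 0.576 [305. 418.] [264. 394.]
0.005 0.588 [284. 434.] [243. 410.]
0.02 0.576 [303. 390.] [262. 366.]
0.02 0.588 [283. 406.] [241. 382.]
0.03 0.576 [302. 371.] [260. 347.]
0.03 0.588 [281. 387.] [240. 363.]
0.04 0.576 [301. 352.] [259. 328.]
0.04 0.588 [280. 368.] [238. 344.]
```

Call:
drive_tool([
  [25, [0, 0, 0], 0],
  [25, [0, 0, 0], 0],
  [25, [0, 0, 0], 0],
  [25, [0, 0, 0], 0],
  [25, [0, 0, 0], 0],
  [25, [0, 0, 0], 0],
])

```text
time_s: 9.25
position: [0.5511, -0.0601, 0.0172]
tcp_rot: [[1.0, -0.01, 0.001], [-0.01, -1.0, -0.0], [0.001, 0.0, -1.0]]
contact_force: [-2.0, 0.8, 4.3]
grip_width: 0.357
```

Call:
drive_tool([
  [52, [0, 0, 0], 0],
  [52, [0, 0, 0], 0],
  [52, [0, 0, 0], 0],
  [52, [0, 0, 0], 0],
  [52, [0, 0, 4], 0],
  [52, [0, 0, 4], 0],
  [52, [0, 0, 3], 0],
  [52, [0, 0, 0], 0],
  [52, [0, 0, 0], 0],
])

```text
time_s: 10.15
position: [0.5506, -0.06, 0.0055]
tcp_rot: [[1.0, -0.01, -0.0], [-0.01, -1.0, 0.0], [-0.0, -0.0, -1.0]]
contact_force: [-0.1, 0.0, -0.2]
grip_width: 0.609
```

```bash
python3 -c "
from h import *
plan(584.3,-65.3,48,-5.2)
cv2.imwrite('pics/w7.png',cams.capture('wrist')[:,:,::-1])
s=cams.capture('scene')[:,:,::-1]
cv2.imwrite('pics/s7.png',cv2.resize(s[195:285,225:345],None,fx=6,fy=6,interpolation=cv2.INTER_CUBIC))"
```

```text
pos [550.6 -60.    5.5] ang -0.55 t 10.15 F [-0.1  0.  -0.2] grip 0.609
shift in tool axes now [ 33.7   4.9 -42.5]
turn about tool z 4.65 shift after turn [ 34.    2.2 -42.5]
```

View pics/w7.png

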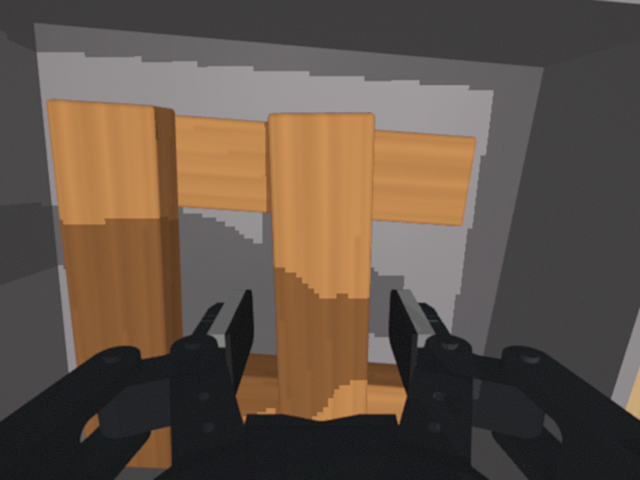

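View pics/s7.png

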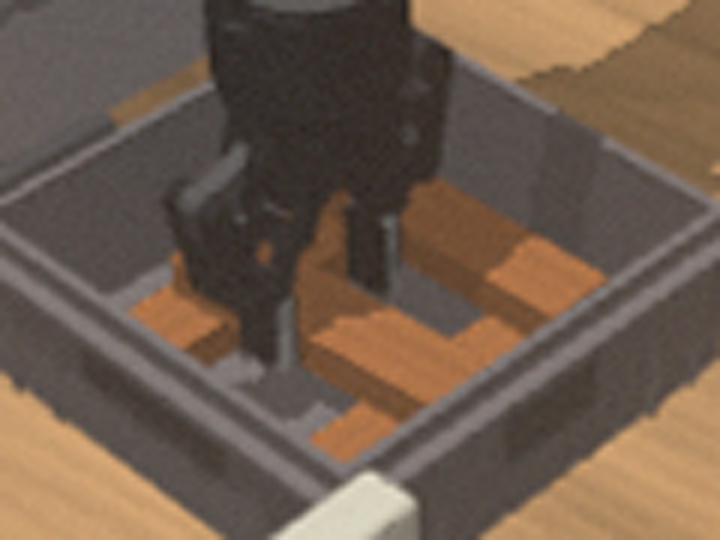

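Call:
drive_tool([
  [25, [0, 0, 0], 0],
  [25, [0, 0, 0], 0],
  [25, [0, 0, 0], 0],
  [25, [0, 0, 0], 0],
  [25, [0, 0, 0], 0],
  [25, [0, 0, -3], 0],
  [25, [0, 0, -3], 0],
  [25, [0, 0, 0], 0],
])

```text
time_s: 11.05
position: [0.5509, -0.0601, 0.012]
tcp_rot: [[1.0, -0.01, 0.0], [-0.01, -1.0, -0.0], [0.0, 0.0, -1.0]]
contact_force: [-0.2, 0.7, -0.3]
grip_width: 0.389
```

```bash
python3 -c "
from h import *
plan(584.3,-65.3,11,-5.2)
cv2.imwrite('pics/w8.png',cams.capture('wrist')[:,:,::-1])"
```

```text
pos [550.9 -60.1  12. ] ang -0.55 t 11.05 F [-0.2  0.7 -0.3] grip 0.389
shift in tool axes now [33.5  4.9  1. ]
turn about tool z 4.65 shift after turn [33.8  2.2  1. ]
```

View pics/w8.png

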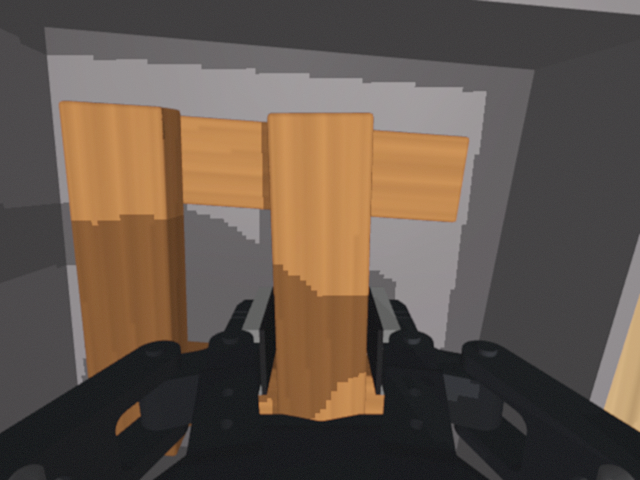

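Call:
drive_tool([
  [25, [0, 0, 0], 2.3],
  [25, [0, 0, 0], 2.3],
  [25, [10, 0.7, 0], 0],
  [25, [10, 0.7, 0], 0],
  [25, [7, 0.7, 0], 0],
  [25, [7, 0.6, 0], 0],
  [25, [0, 0, 0], 0],
  [25, [0, 0, 0], 0],
])

```text
time_s: 11.9
position: [0.5844, -0.0658, 0.0115]
tcp_rot: [[0.996, -0.09, -0.001], [-0.09, -0.996, 0.0], [-0.001, -0.0, -1.0]]
contact_force: [0.3, -0.2, -0.1]
grip_width: 0.385
```

```bash
python3 -c "
from h import *
plan(584.3,-66,6,-5.2)
cv2.imwrite('pics/w9.png',cams.capture('wrist')[:,:,::-1])"
```

```text
pos [584.4 -65.8  11.5] ang -5.14 t 11.9 F [ 0.3 -0.2 -0.1] grip 0.385
shift in tool axes now [-0.1  0.2  5.5]
turn about tool z 0.06 shift after turn [-0.1  0.2  5.5]
```

View pics/w9.png

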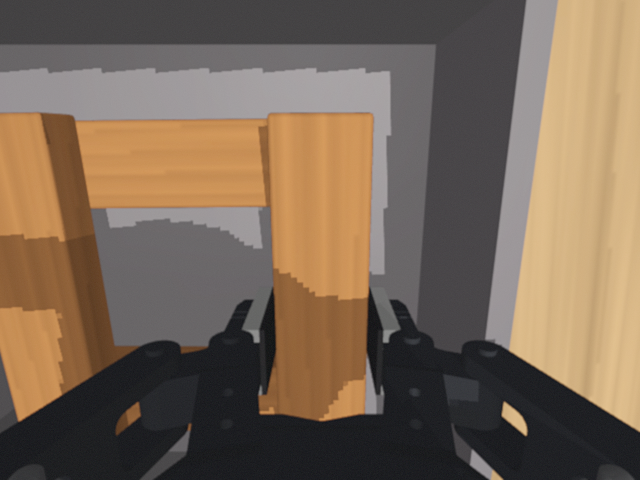

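Call:
drive_tool([
  [25, [0, 0, 3], 0],
  [25, [0, 0, 3], 0],
  [25, [0, 0, 0], 0],
  [42, [0, 0, 0], 0],
  [42, [0, 0, 0], 0],
  [42, [0, 0, 0], 0],
  [42, [0, 0, -10], 0],
  [42, [0, 0, -20], 0],
  [42, [0, 0, -40], 0],
  [42, [0, 0, -40], 0],
])

```text
time_s: 12.95
position: [0.5837, -0.0656, 0.1161]
tcp_rot: [[0.996, -0.09, -0.001], [-0.09, -0.996, 0.0], [-0.002, -0.0, -1.0]]
contact_force: [0.3, -0.6, -0.7]
grip_width: 0.492
```

```bash
python3 -c "
from h import *
plan(520,-50,300,-5.2)"
```

```text
pos [583.7 -65.6 116.1] ang -5.15 t 12.95 F [ 0.3 -0.6 -0.7] grip 0.492
shift in tool axes now [ -65.1   -9.9 -183.8]
turn about tool z 0.05 shift after turn [ -64.8   -9.8 -183.9]
```

Call:
drive_tool([
  [60, [0, 0, -40], 0],
  [60, [-16, -2, -40], 0],
  [60, [-16, -3, -40], 0],
  [60, [-16, -3, -40], 0],
  [60, [-16, -3, -20], 0],
  [60, [0, 0, 0], 0],
  [60, [0, 0, 0], 0],
])

```text
time_s: 13.65
position: [0.5218, -0.0491, 0.2958]
tcp_rot: [[0.996, -0.09, 0.001], [-0.09, -0.996, -0.0], [0.001, 0.0, -1.0]]
contact_force: [-0.2, 0.6, -0.4]
grip_width: 0.702
```

```bash
python3 -c "
from h import *
plan(520,-50,300,-5.2)
c=cams.get_calibration('wrist');im=cams.capture('wrist')[:,:,::-1];cv2.imwrite('pics/w10.png',im);np.save('w10.npy',c,allow_pickle=True)
cv2.imwrite('pics/w10c.png',cv2.resize(im[80:290,210:460],None,fx=3,fy=3,interpolation=cv2.INTER_CUBIC))"
```

```text
pos [521.8 -49.1 295.8] ang -5.15 t 13.65 F [-0.2  0.6 -0.4] grip 0.702
shift in tool axes now [-1.7  1.  -4.2]
turn about tool z 0.05 shift after turn [-1.7  1.  -4.2]
```

View pics/w10c.png

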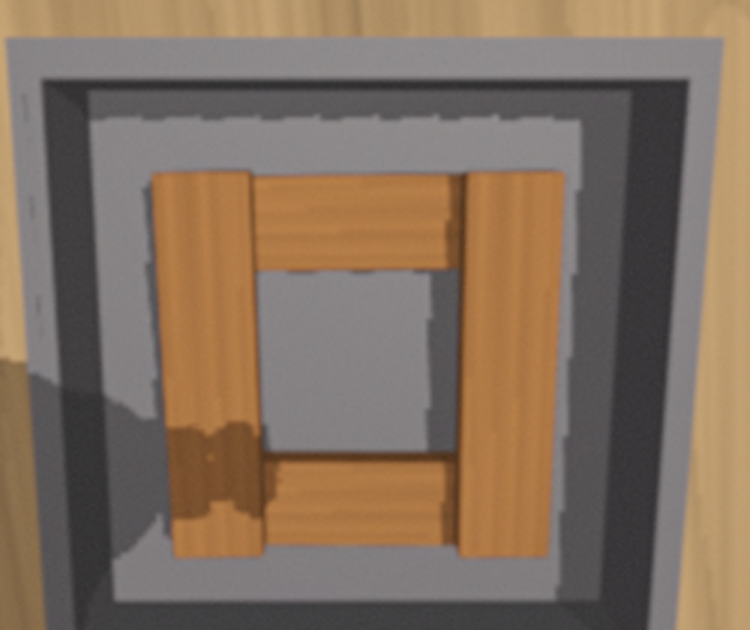

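```bash
python3 - <<'E'
from h import *
c=np.load("w10.npy",allow_pickle=True).item()
g=lambda p,z:onz(c,210+(p[0]-1)/3,80+(p[1]-1)/3,z)[:2]*1000
th=np.radians(-5.2);ex=np.array([np.cos(th),np.sin(th)]);ey=np.array([-np.sin(th),np.cos(th)]);C=np.array([531.5,-60.5])
rel=lambda q:np.array([(q-C)@ex,(q-C)@ey]).round(1)
for n,P,z in(("cross_a",[(152,172),(250,170),(263,557),(175,557)],.045),("cross_b",[(466,171),(564,171),(548,555),(458,556)],.045),("low_b mid edge pts",[(254,176),(450,175),(456,268),(257,268)],.025),("low_a",[(263,456),(456,456),(455,545),(265,546)],.025),("inner rim",[(43,80),(689,80)],.08),("floor",[(88,90),(632,90),(600,601),(114,601)],.005)):
    q=np.array([g(p,z) for p in P]);print(n,rel(q.mean(0)),[rel(x).tolist() for x in q])
    if len(q)==4: d=q[0]-q[3]+q[1]-q[2];print("   ydir",np.degrees(np.arctan2(-d[0],d[1])))
E
```

```text
cross_a [-52.9   1. ] [[-71.1, 70.6], [-37.4, 71.2], [-35.0, -68.8], [-67.9, -68.8]]
   ydir -4.057002608199772
cross_b [54.2  1.4] [[36.7, 71.0], [70.4, 71.0], [71.6, -68.0], [38.0, -68.4]]
   ydir -4.68444224676862
low_b mid edge pts [-1.2 52.7] [[-37.3, 69.0], [33.2, 69.4], [36.3, 36.3], [-36.8, 36.2]]
   ydir -2.0217843927568664
low_a [  1.6 -52.9] [[-35.6, -34.9], [38.3, -34.9], [38.9, -70.7], [-35.4, -71.2]]
   ydir -4.504663432844675
inner rim [ 1.2 98.5] [[-98.5, 98.4], [100.9, 98.7]]
floor [ 1.2 -1.1] [[-99.4, 99.3], [101.6, 99.6], [101.9, -101.7], [-99.3, -101.8]]
   ydir -5.155694335309484
```

Step 1 is done: cross_b measures (54, 1) mm and within 1° of square. Next I turn toward the nearer spare, at (618, 191).

Call:
drive_tool([
  [60, [0, 0, 0], -8.5],
  [60, [0, 0, 0], -8.5],
  [60, [0, 0, 0], -8.5],
  [60, [0, 0, 0], -8.5],
  [60, [0, 0, 0], -8.5],
  [60, [0, 0, 0], -8.5],
  [60, [0, 0, 0], -8.5],
  [60, [0, 0, 0], -8.5],
  [60, [0, 0, 0], -8.5],
  [60, [0, 0, 0], -8.5],
])

```text
time_s: 14.7
position: [0.5213, -0.0491, 0.2925]
tcp_rot: [[0.17, 0.985, -0.005], [0.985, -0.17, 0.001], [0.0, -0.005, -1.0]]
contact_force: [0.2, -0.8, 0.3]
grip_width: 0.697
```

```bash
python3 -c "
from h import *
plan(618.5,191.5,200,81.8)"
```

```text
pos [521.3 -49.1 292.5] ang 80.19 t 14.7 F [ 0.2 -0.8  0.3] grip 0.697
shift in tool axes now [253.7  55.3  92.3]
turn about tool z -1.61 shift after turn [252.   61.9  92.5]
```

Call:
drive_tool([
  [60, [0, 0, 0], -1.6],
  [60, [42, 10.3, 0], 0],
  [60, [42, 10.3, 0], 0],
  [60, [42, 10.3, 0], 0],
  [60, [42, 10.3, 20], 0],
  [60, [42, 10.3, 30], 0],
  [60, [42, 10.4, 45], 0],
  [60, [0, 0, 0], 0],
  [60, [0, 0, 0], 0],
])

```text
time_s: 15.6
position: [0.6151, 0.1811, 0.2079]
tcp_rot: [[0.149, 0.989, -0.005], [0.989, -0.149, -0.001], [-0.002, -0.005, -1.0]]
contact_force: [-0.5, -0.3, 0.3]
grip_width: 0.705
```

```bash
python3 -c "
from h import *
plan(618.5,191.5,200,81.8)
c=cams.get_calibration('wrist');im=cams.capture('wrist')[:,:,::-1];cv2.imwrite('pics/w11.png',im)
hsv=cv2.cvtColor(im,cv2.COLOR_BGR2HSV);m=cv2.inRange(hsv,(3,140,90),(13,255,255));print(hsv[200,320])
for k in cv2.findContours(m,cv2.RETR_EXTERNAL,cv2.CHAIN_APPROX_NONE)[0]:
    if cv2.contourArea(k)>1500: print(k.reshape(-1,2).mean(0).round(),cv2.boundingRect(k),np.round(rect(c,k,.02),1))
"
```

```text
pos [615.1 181.1 207.9] ang 81.43 t 15.6 F [-0.5 -0.3  0.3] grip 0.705
shift in tool axes now [10.8  1.9  7.8]
turn about tool z -0.37 shift after turn [10.7  1.9  7.9]
[ 14 155 164]
```

View pics/w11.png

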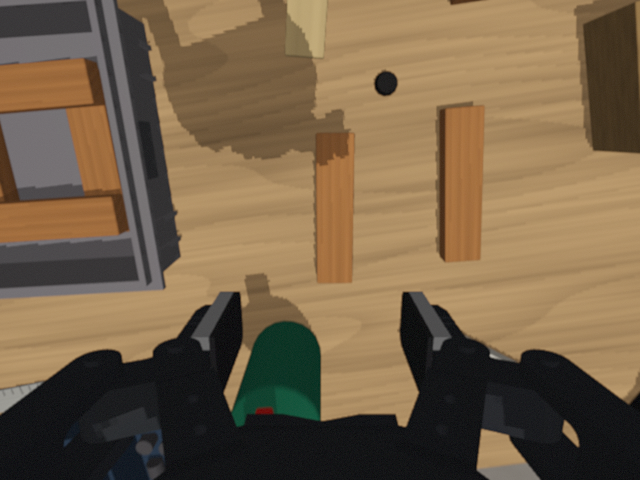

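```bash
python3 - <<'E'
from h import *
t=cams.get_calibration("top");im=cv2.imread("pics/top0.png");hsv=cv2.cvtColor(im,cv2.COLOR_BGR2HSV)
m=cv2.inRange(hsv,(65,90,20),(95,255,160));k=max(cv2.findContours(m,cv2.RETR_EXTERNAL,cv2.CHAIN_APPROX_NONE)[0],key=cv2.contourArea);print(cv2.boundingRect(k))
for z in(0,.06,.13):print(z,onz(t,258,145,z)[:2],onz(t,267,148,z)[:2],onz(t,267,161,z)[:2])
c=cams.get_calibration("wrist")
print("wrist near edge",[onz(c,290,322,z)[:2].round(3) for z in(0,.1,.13)], "far",[onz(c,240,400,z)[:2].round(3) for z in(0,.1)])
for P,z in(([(316,133),(354,133),(352,283),(317,283)],.02),([(444,108),(484,105),(480,260),(442,262)],.02)):
    q=np.array([onz(c,*p,z)[:2]*1000 for p in P]);d=q[0]-q[3]+q[1]-q[2];print(q.mean(0).round(1),np.linalg.norm(d)/2,np.linalg.norm(q[0]-q[1]),np.degrees(np.arctan(d[1]/d[0])))
print(proj(c,np.array([.6185,.1915,.02])))
E
```

```text
(248, 121, 34, 41)
0 [0.77130296 0.14710573] [0.76419081 0.12446501] [0.73125023 0.12370256]
0.06 [0.75482214 0.13928591] [0.74810361 0.11789826] [0.71698617 0.11717801]
0.13 [0.73559451 0.13016278] [0.72933522 0.11023705] [0.70034476 0.10956603]
wrist near edge [array([0.738, 0.128]), array([0.689, 0.144]), array([0.675, 0.149])] far [array([0.824, 0.056]), array([0.753, 0.091])]
[624.  191.1] 140.99828877341724 33.446528868995465 -8.268364722217592
[619.3 309.4] 140.9735218349484 34.46001219352082 -4.354164056685217
[334.28855151 205.87831617]
```

```bash
python3 -c "
from h import *
plan(621,191.3,-16,81.7)"
```

```text
pos [616.1 180.6 210.3] ang 81.38 t 15.65 F [-0.3 -0.4  0.1] grip 0.704
shift in tool axes now [ 11.6   3.5 226.3]
turn about tool z -0.32 shift after turn [ 11.3   3.3 226.3]
```

Call:
drive_tool([
  [54, [6, 2, 30], -0.3],
  [54, [5.5, 1.5, 40], 0],
  [54, [0, 0, 40], 0],
  [54, [0, 0, 40], 0],
  [54, [0, 0, 30], 0],
  [54, [0, 0, 15], 0],
  [54, [0, 0, 0], 0],
  [54, [0, 0, 0], 0],
])

```text
time_s: 16.45
position: [0.6231, 0.1915, 0.0186]
tcp_rot: [[0.145, 0.989, 0.003], [0.989, -0.145, 0.001], [0.001, 0.003, -1.0]]
contact_force: [-0.4, -0.7, 2.1]
grip_width: 0.632
```

```bash
python3 -c "
from h import *
plan(621,191.3,-16,81.7)
cv2.imwrite('pics/w12.png',cams.capture('wrist')[:,:,::-1])"
```

```text
pos [623.1 191.5  18.6] ang 81.69 t 16.45 F [-0.4 -0.7  2.1] grip 0.632
shift in tool axes now [-0.6 -2.2 34.6]
turn about tool z -0.01 shift after turn [-0.5 -2.1 34.6]
```

View pics/w12.png

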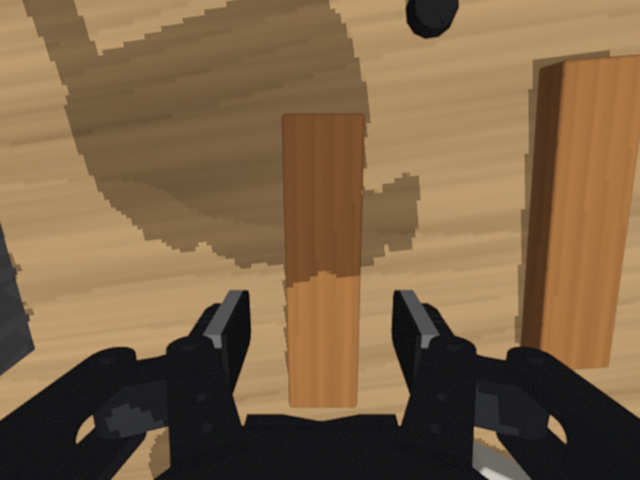

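Call:
drive_tool([
  [54, [0, 0, 12], 0],
  [54, [0, 0, 10], 0],
  [54, [0, 0, 7], 0],
  [54, [0, 0, 5], 0],
  [54, [0, 0, 0], 0],
  [54, [0, 0, 0], 0],
])

```text
time_s: 17.1
position: [0.6213, 0.1918, -0.0181]
tcp_rot: [[0.143, 0.99, -0.0], [0.99, -0.143, -0.0], [-0.0, -0.0, -1.0]]
contact_force: [-0.1, -0.8, -0.9]
grip_width: 0.633
```

```bash
python3 -c "
from h import *
plan(621,191.3,-16,81.7)
s=cams.capture('scene')[:,:,::-1]
cv2.imwrite('pics/s12.png',cv2.resize(s[230:370,280:440],None,fx=4,fy=4,interpolation=cv2.INTER_CUBIC))"
```

```text
pos [621.3 191.8 -18.1] ang 81.75 t 17.1 F [-0.1 -0.8 -0.9] grip 0.633
shift in tool axes now [-0.6 -0.2 -2.1]
turn about tool z 0.05 shift after turn [-0.6 -0.2 -2.1]
```

View pics/s12.png

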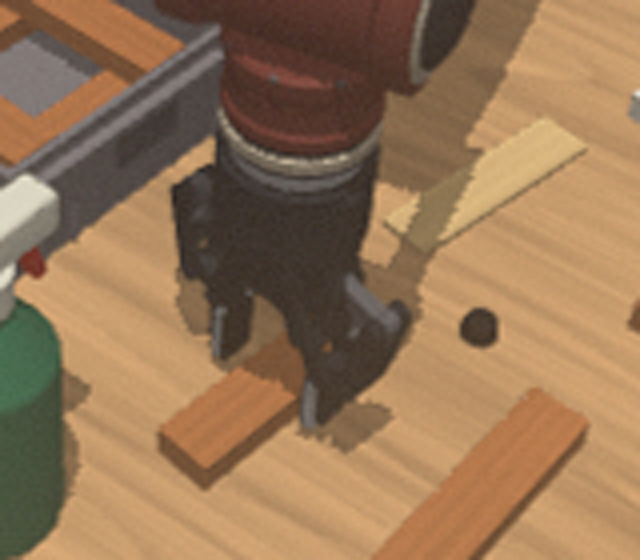

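The fingers straddle the batten close to the bench. Now I close.

Call:
drive_tool([
  [25, [0, 0, 0], 0],
  [25, [0, 0, 0], 0],
  [25, [0, 0, 0], 0],
  [25, [0, 0, 0], 0],
  [25, [0, 0, 0], 0],
  [25, [0, 0, -10], 0],
  [25, [0, 0, -30], 0],
  [25, [0, 0, -40], 0],
  [25, [0, 0, -40], 0],
  [25, [0, 0, 0], 0],
], newtons=40)

```text
time_s: 18.15
position: [0.6257, 0.1927, 0.1103]
tcp_rot: [[0.143, 0.99, 0.012], [0.99, -0.143, 0.002], [0.004, 0.012, -1.0]]
contact_force: [0.9, 0.2, -0.3]
grip_width: 0.383
```

Call:
drive_tool([
  [25, [0, 0, -40], 0],
  [25, [0, 0, -40], 0],
  [25, [0, 0, 0], 0],
  [25, [0, 0, 0], 0],
])

```text
time_s: 18.55
position: [0.6217, 0.1919, 0.1832]
tcp_rot: [[0.144, 0.99, 0.002], [0.99, -0.144, 0.0], [0.001, 0.002, -1.0]]
contact_force: [-0.4, -0.1, -1.4]
grip_width: 0.384
```

```bash
python3 -c "
from h import *
plan(527.6,-114,200,84.8)
cv2.imwrite('pics/w13.png',cams.capture('wrist')[:,:,::-1])"
```

```text
pos [621.7 191.9 183.2] ang 81.75 t 18.55 F [-0.4 -0.1 -1.4] grip 0.384
shift in tool axes now [-316.2  -49.2  -17.1]
turn about tool z -3.05 shift after turn [-313.1  -66.   -16.8]
```

View pics/w13.png

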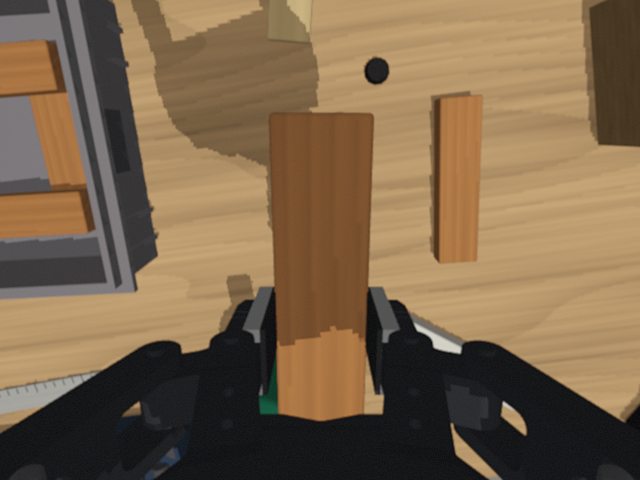

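```bash
cat >> h.py <<'E'
def held(u0,u1,v,ztop):
    """near-end corners of held batten; ztop = height of its top above TCP (mm) -> batten centre in tool frame"""
    c=cams.get_calibration("wrist");s=r.get_state();R=s["tcp_rot"];p=s["position"]
    q=[]
    for u in(u0,u1):
        o,d=ray(c,u,v);o=R.T@(o-p);d=R.T@d;q.append((o+d*(-ztop/1000-o[2])/d[2])*1000)
    q=np.array(q);print(q.round(1),"width",np.linalg.norm(q[0]-q[1]).round(1),"centre y tool",q[:,1].mean()+70)
E
python3 -c "
from h import *
held(269,373,114,38)
"
```

```text
[[-17.7 -70.6 -38. ]
 [ 15.5 -70.6 -38. ]] width 33.2 centre y tool -0.6085035381549062
```

Call:
drive_tool([
  [25, [0, 0, 0], -3],
  [25, [-36, -8, 0], 0],
  [25, [-36, -8, 0], 0],
  [25, [-36, -8, 0], 0],
  [25, [-36, -8, 0], 0],
  [25, [-36, -8, 0], 0],
  [25, [-36, -8, 0], 0],
  [25, [-36, -8, 0], 0],
  [25, [-30, -8, 0], 0],
  [25, [0, 0, 0], 0],
])

```text
time_s: 19.6
position: [0.5293, -0.0856, 0.1793]
tcp_rot: [[0.096, 0.995, -0.005], [0.995, -0.096, 0.0], [-0.0, -0.005, -1.0]]
contact_force: [0.1, 1.2, -0.1]
grip_width: 0.384
```

```bash
python3 -c "
from h import *
plan(527.6,-114,90,84.8)"
```

```text
pos [529.3 -85.6 179.3] ang 84.5 t 19.6 F [ 0.1  1.2 -0.1] grip 0.384
shift in tool axes now [-28.5   1.4  89.3]
turn about tool z -0.3 shift after turn [-28.5   0.8  89.3]
```

Call:
drive_tool([
  [25, [-14, 0.4, 10], -0.3],
  [25, [-14.5, 0.4, 20], 0],
  [25, [0, 0, 30], 0],
  [25, [0, 0, 30], 0],
  [25, [0, 0, 20], 0],
  [25, [0, 0, 0], 0],
  [25, [0, 0, 0], 0],
])

```text
time_s: 20.3
position: [0.5293, -0.1108, 0.071]
tcp_rot: [[0.086, 0.996, -0.003], [0.996, -0.086, 0.001], [0.001, -0.003, -1.0]]
contact_force: [0.4, 0.4, -0.8]
grip_width: 0.382
```

```bash
python3 -c "
from h import *
plan(527.6,-114,28,84.8)
cv2.imwrite('pics/w14.png',cams.capture('wrist')[:,:,::-1])"
```

```text
pos [ 529.3 -110.8   71. ] ang 85.08 t 20.3 F [ 0.4  0.4 -0.8] grip 0.382
shift in tool axes now [-3.4 -1.3 43. ]
turn about tool z 0.28 shift after turn [-3.4 -1.4 43. ]
```

View pics/w14.png

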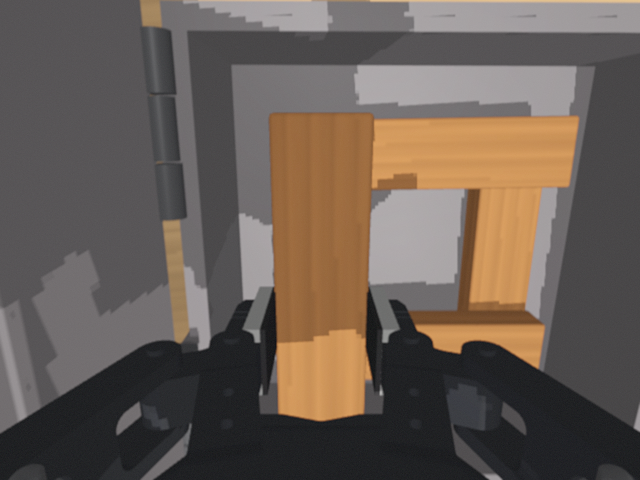

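Call:
drive_tool([
  [25, [-3.2, -1, 0], 0.2],
  [25, [0, 0, 15], 0],
  [25, [0, 0, 12], 0],
  [25, [0, 0, 8], 0],
  [25, [0, 0, 4], 0],
  [25, [0, 0, 0], 0],
  [25, [0, 0, 0], 0],
])

```text
time_s: 21.05
position: [0.5289, -0.1148, 0.0332]
tcp_rot: [[0.09, 0.996, 0.0], [0.996, -0.09, -0.0], [-0.0, 0.0, -1.0]]
contact_force: [0.3, -0.7, 0.2]
grip_width: 0.382
```

```bash
python3 -c "
from h import *
plan(527.6,-114,28,84.8)
cv2.imwrite('pics/w15.png',cams.capture('wrist')[:,:,::-1])"
```

```text
pos [ 528.9 -114.8   33.2] ang 84.85 t 21.05 F [ 0.3 -0.7  0.2] grip 0.382
shift in tool axes now [ 0.6 -1.4  5.2]
turn about tool z 0.05 shift after turn [ 0.6 -1.4  5.2]
```

View pics/w15.png

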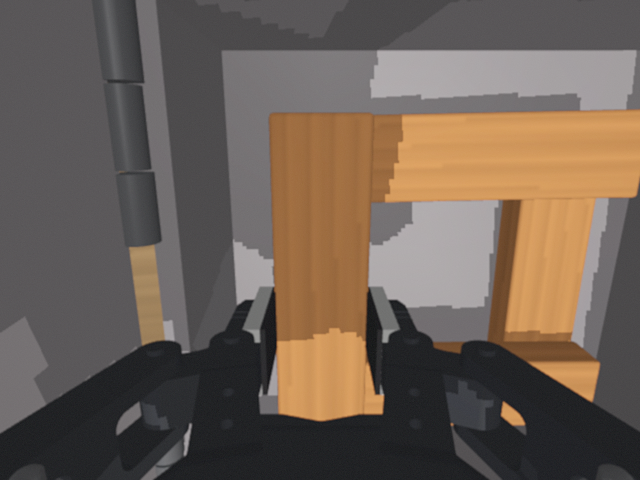

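Call:
drive_tool([
  [25, [1.5, -1, 0], 0],
  [25, [0, 0, 3], 0],
  [25, [0, 0, 3], 0],
  [25, [0, 0, 0], 0],
  [43, [0, 0, 0], 0],
  [43, [0, 0, 0], 0],
  [43, [0, 0, 0], 0],
  [43, [0, 0, -5], 0],
  [43, [0, 0, -15], 0],
  [43, [0, 0, -30], 0],
])

```text
time_s: 22.1
position: [0.5261, -0.1125, 0.0761]
tcp_rot: [[0.09, 0.996, -0.005], [0.996, -0.09, 0.002], [0.001, -0.005, -1.0]]
contact_force: [-0.2, -0.6, 0.2]
grip_width: 0.504
```

Call:
drive_tool([
  [43, [0, 0, -40], 0],
  [43, [0, 0, -40], 0],
  [50, [0, 0, -40], 0],
  [60, [0, 0, 0], 0],
  [60, [0, 0, 0], 0],
])

```text
time_s: 22.6
position: [0.529, -0.1135, 0.2]
tcp_rot: [[0.09, 0.996, 0.004], [0.996, -0.09, -0.002], [-0.001, 0.004, -1.0]]
contact_force: [0.2, -0.4, 0.6]
grip_width: 0.702
```

```bash
python3 -c "
from h import *
plan(617,309.4,200,85.7)
c=cams.get_calibration('wrist');im=cams.capture('wrist')[:,:,::-1];cv2.imwrite('pics/w16.png',im);np.save('w16.npy',c,allow_pickle=True)"
```

```text
pos [ 529.  -113.5  200. ] ang 84.85 t 22.6 F [ 0.2 -0.4  0.6] grip 0.702
shift in tool axes now [ 4.291e+02  4.970e+01 -3.000e-01]
turn about tool z -0.85 shift after turn [428.3  56.1   0. ]
```

View pics/w16.png

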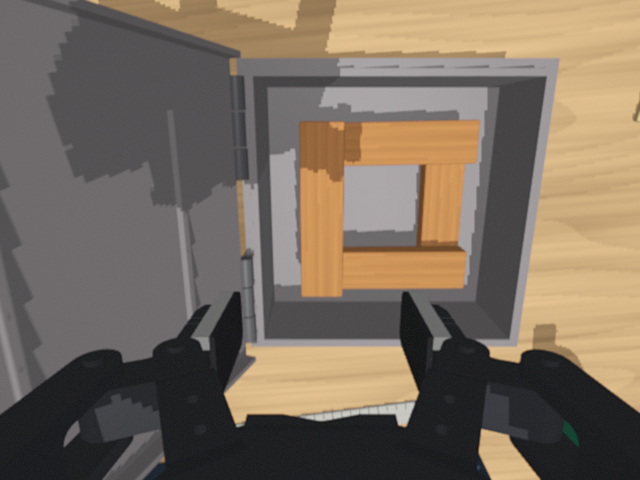

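Call:
drive_tool([
  [60, [0, 0, 0], -0.8],
  [60, [35, 4.7, 0], 0],
  [60, [40, 4.7, 0], 0],
  [60, [40, 4.7, 0], 0],
  [60, [40, 4.7, 0], 0],
  [60, [40, 4.7, 0], 0],
  [60, [40, 4.7, 0], 0],
  [60, [40, 4.7, 0], 0],
  [60, [40, 4.7, 0], 0],
  [60, [40, 4.7, 0], 0],
])

```text
time_s: 23.65
position: [0.5961, 0.2391, 0.1949]
tcp_rot: [[0.075, 0.997, -0.003], [0.997, -0.075, -0.001], [-0.001, -0.003, -1.0]]
contact_force: [0.3, -0.5, 0.1]
grip_width: 0.704
```

Call:
drive_tool([
  [60, [40, 4.7, 0], 0],
  [60, [30, 4.7, 0], 0],
  [60, [0, 0, 0], 0],
  [60, [0, 0, 0], 0],
])

```text
time_s: 24.05
position: [0.6108, 0.3067, 0.195]
tcp_rot: [[0.074, 0.997, -0.003], [0.997, -0.074, -0.002], [-0.002, -0.003, -1.0]]
contact_force: [0.1, 0.2, -0.5]
grip_width: 0.701
```

```bash
python3 -c "
from h import *
plan(617,309.4,20,85.7)
c=cams.get_calibration('wrist');im=cams.capture('wrist')[:,:,::-1];cv2.imwrite('pics/w17.png',im)"
```

```text
pos [610.8 306.7 195. ] ang 85.73 t 24.05 F [ 0.1  0.2 -0.5] grip 0.701
shift in tool axes now [  3.5   6.6 174.9]
turn about tool z 0.03 shift after turn [  3.1   6.  175. ]
```

View pics/w17.png

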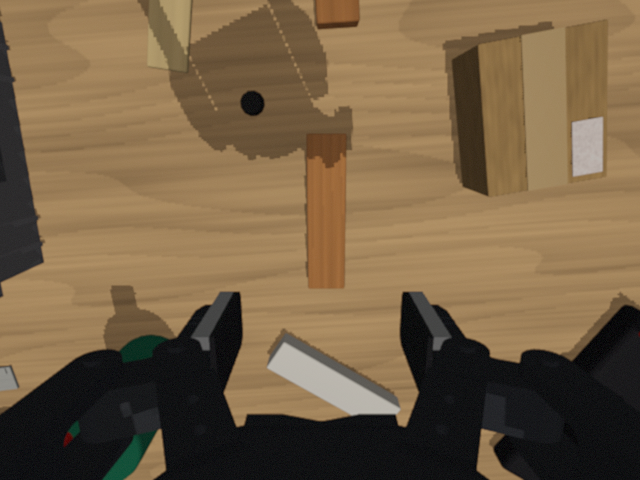

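Call:
drive_tool([
  [54, [3, 6, 15], 0],
  [54, [0, 0, 40], 0],
  [54, [0, 0, 40], 0],
  [54, [0, 0, 40], 0],
  [54, [0, 0, 30], 0],
  [54, [0, 0, 10], 0],
  [54, [0, 0, 0], 0],
  [54, [0, 0, 0], 0],
])

```text
time_s: 24.9
position: [0.6192, 0.3092, 0.0237]
tcp_rot: [[0.077, 0.997, 0.002], [0.997, -0.077, 0.001], [0.001, 0.002, -1.0]]
contact_force: [-0.5, 1.1, 0.6]
grip_width: 0.633
```

```bash
python3 -c "
from h import *
plan(617,309.4,-18,85.7)
c=cams.get_calibration('wrist');im=cams.capture('wrist')[:,:,::-1];cv2.imwrite('pics/w18.png',im)"
```

```text
pos [619.2 309.2  23.7] ang 85.61 t 24.9 F [-0.5  1.1  0.6] grip 0.633
shift in tool axes now [ 0.  -2.3 41.7]
turn about tool z -0.09 shift after turn [ 0.  -2.2 41.7]
```

View pics/w18.png

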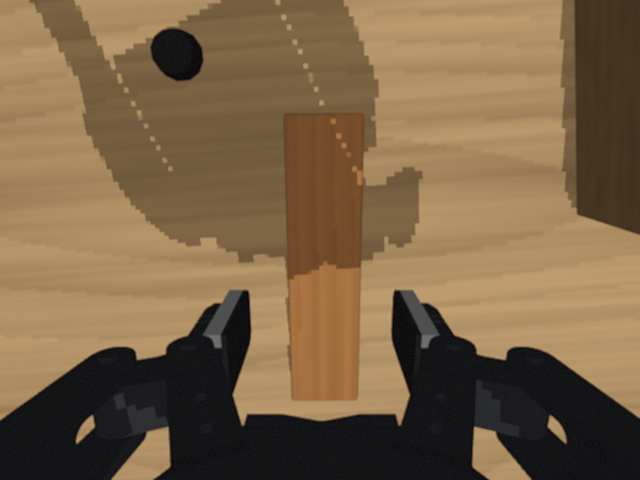

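The jaws are centred on the second spare (batten centreline at column 323, jaws at about 321).

Call:
drive_tool([
  [54, [0.5, -1, 15], 0],
  [54, [0, -1, 12], 0],
  [54, [0, 0, 9], 0],
  [54, [0, 0, 5], 0],
  [54, [0, 0, 0], 0],
  [54, [0, 0, 0], 0],
  [25, [0, 0, 0], 0],
  [25, [0, 0, 0], 0],
  [25, [0, 0, 0], 0],
  [25, [0, 0, 0], 0],
])

```text
time_s: 25.95
position: [0.6167, 0.3102, -0.0179]
tcp_rot: [[0.076, 0.997, 0.002], [0.997, -0.076, 0.001], [0.001, 0.002, -1.0]]
contact_force: [1.4, -1.1, 3.4]
grip_width: 0.386
```

Call:
drive_tool([
  [25, [0, 0, 0], 0],
  [25, [0, 0, 0], 0],
  [25, [0, 0, -10], 0],
  [25, [0, 0, -30], 0],
  [25, [0, 0, -40], 0],
  [25, [0, 0, -40], 0],
  [25, [0, 0, -40], 0],
  [25, [0, 0, -40], 0],
  [25, [0, 0, 0], 0],
  [25, [0, 0, 0], 0],
])

```text
time_s: 26.95
position: [0.6163, 0.3101, 0.1825]
tcp_rot: [[0.076, 0.997, 0.002], [0.997, -0.076, 0.001], [0.001, 0.002, -1.0]]
contact_force: [0.5, -0.2, -1.2]
grip_width: 0.381
```

```bash
python3 -c "
from h import *
plan(537.2,-8.4,200,84.8)
c=cams.get_calibration('wrist');im=cams.capture('wrist')[:,:,::-1];cv2.imwrite('pics/w19.png',im)
held(269,373,114,38)"
```

```text
pos [616.3 310.1 182.5] ang 85.65 t 26.95 F [ 0.5 -0.2 -1.2] grip 0.381
shift in tool axes now [-323.5  -54.7  -17.8]
turn about tool z 0.85 shift after turn [-324.3  -49.9  -17.5]
[[-17.8 -70.7 -38. ]
 [ 15.4 -70.7 -38. ]] width 33.2 centre y tool -0.6757278196692482
```

View pics/w19.png

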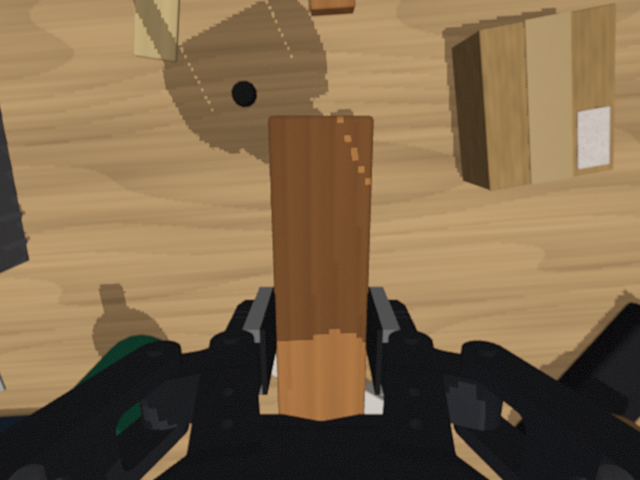

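Call:
drive_tool([
  [25, [0, 0, 0], 0.8],
  [25, [-36, -5.6, 0], 0],
  [25, [-36, -5.6, 0], 0],
  [25, [-36, -5.6, 0], 0],
  [25, [-36, -5.6, 0], 0],
  [25, [-36, -5.6, 0], 0],
  [25, [-36, -5.6, 0], 0],
  [25, [-36, -5.6, 0], 0],
  [25, [-36, -5.6, 0], 0],
  [25, [-30, -5, 0], 0],
])

```text
time_s: 28.0
position: [0.536, -0.0038, 0.1789]
tcp_rot: [[0.091, 0.996, -0.004], [0.996, -0.091, 0.0], [-0.0, -0.004, -1.0]]
contact_force: [0.8, -0.1, -0.7]
grip_width: 0.385
```

Call:
drive_tool([
  [25, [0, 0, 0], 0],
  [25, [0, 0, 0], 0],
])

```text
time_s: 28.2
position: [0.5369, -0.0025, 0.1795]
tcp_rot: [[0.091, 0.996, -0.003], [0.996, -0.091, 0.001], [0.001, -0.003, -1.0]]
contact_force: [0.7, 1.9, -0.4]
grip_width: 0.385
```

```bash
python3 -c "
from h import *
plan(537.2,-7.5,80,84.8)
c=np.load('w16.npy',allow_pickle=True).item()
q=np.array([onz(c,*p,.065)[:2]*1000 for p in [(300,121),(345,122),(343,296),(302,297)]])
th=np.radians(-5.2);ex=np.array([np.cos(th),np.sin(th)]);ey=np.array([-np.sin(th),np.cos(th)]);d=q.mean(0)-[532.4,-61.2]
print(q.mean(0),d@ex,d@ey,np.linalg.norm(q[0]-q[3]))
a=q[3]-q[0]+q[2]-q[1];print(np.degrees(np.arctan2(a[1],a[0])))
"
```

```text
pos [536.9  -2.5 179.5] ang 84.75 t 28.2 F [ 0.7  1.9 -0.4] grip 0.385
shift in tool axes now [-5.   1.  99.5]
turn about tool z -0.05 shift after turn [-5.   0.7 99.5]
[ 527.03736985 -113.35095799] -0.6139838170733194 -52.42235444298765 140.58338024835626
-5.079490967995578
```

Placed batten measures (-0.6, -52.4) mm at -5.1°, which is good. Next I lower the second one.

Call:
drive_tool([
  [25, [-5, 0.7, 20], 0],
  [25, [0, 0, 30], 0],
  [25, [0, 0, 30], 0],
  [25, [0, 0, 25], 0],
  [25, [0, 0, 15], 0],
  [25, [0, 0, 10], 0],
  [25, [0, 0, 8], 0],
  [25, [0, 0, 5], 0],
  [25, [0, 0, 0], 0],
  [25, [0, 0, 0], 0],
])

```text
time_s: 29.2
position: [0.5388, -0.0075, 0.039]
tcp_rot: [[0.09, 0.996, 0.001], [0.996, -0.09, -0.0], [-0.0, 0.001, -1.0]]
contact_force: [0.7, 1.0, -1.0]
grip_width: 0.385
```

```bash
python3 -c "
from h import *
plan(537.2,-7.5,27,84.8)
c=cams.get_calibration('wrist');im=cams.capture('wrist')[:,:,::-1];cv2.imwrite('pics/w20.png',im)"
```

```text
pos [538.8  -7.5  39. ] ang 84.84 t 29.2 F [ 0.7  1.  -1. ] grip 0.385
shift in tool axes now [-0.2 -1.6 12. ]
turn about tool z 0.04 shift after turn [-0.2 -1.6 12. ]
```

View pics/w20.png

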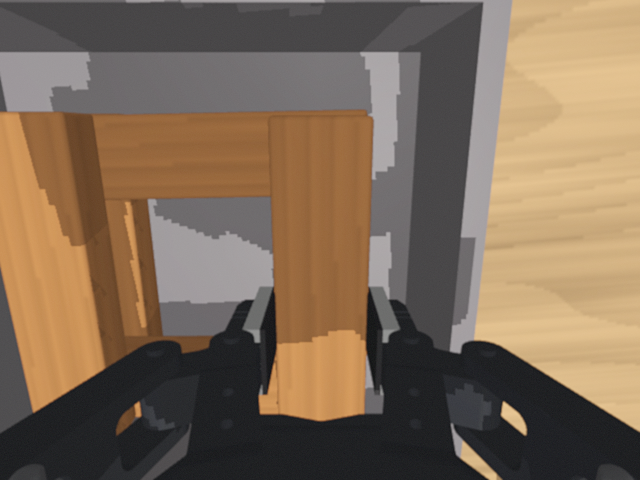

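Call:
drive_tool([
  [25, [0, -2, 4], 0],
  [25, [0, 0, 4], 0],
  [25, [0, 0, 3], 0],
  [25, [0, 0, 1], 0],
  [25, [0, 0, 0], 0],
  [43, [0, 0, 0], 0],
  [43, [0, 0, 0], 0],
  [43, [0, 0, 0], 0],
  [43, [0, 0, -5], 0],
  [43, [0, 0, -15], 0],
])

```text
time_s: 30.25
position: [0.5345, -0.007, 0.0451]
tcp_rot: [[0.09, 0.996, -0.004], [0.996, -0.09, 0.001], [0.0, -0.004, -1.0]]
contact_force: [0.5, -0.4, -0.3]
grip_width: 0.505
```

Call:
drive_tool([
  [43, [0, 0, -30], 0],
  [43, [0, 0, -40], 0],
  [43, [0, 0, -40], 0],
  [43, [0, 0, -40], 0],
  [50, [0, 0, -40], 0],
  [60, [0, 0, -30], 0],
  [60, [0, 0, 0], 0],
  [60, [0, 0, 0], 0],
])

```text
time_s: 31.05
position: [0.5365, -0.0073, 0.2681]
tcp_rot: [[0.09, 0.996, 0.003], [0.996, -0.09, -0.0], [-0.0, 0.003, -1.0]]
contact_force: [0.5, 0.8, -0.0]
grip_width: 0.7
```

```bash
python3 -c "
from h import *
plan(540,-50,300,84.8)
c=cams.get_calibration('wrist');im=cams.capture('wrist')[:,:,::-1];cv2.imwrite('pics/w21.png',im);np.save('w21.npy',c,allow_pickle=True)"
```

```text
pos [536.5  -7.3 268.1] ang 84.85 t 31.05 F [ 0.5  0.8 -0. ] grip 0.7
shift in tool axes now [-42.3   7.4 -31.9]
turn about tool z 0.05 shift after turn [-42.2   7.3 -31.9]
```

View pics/w21.png

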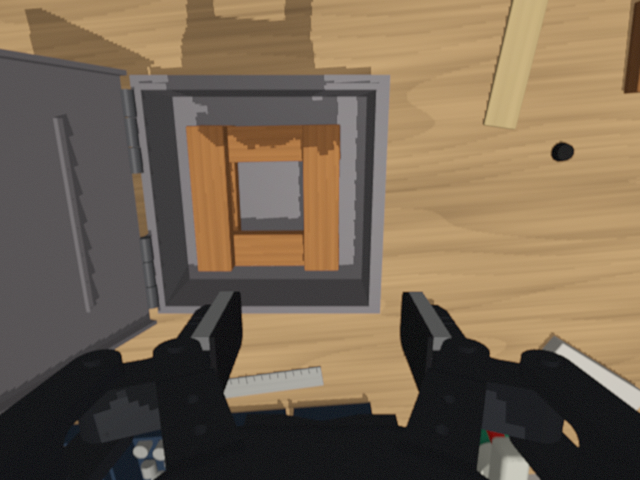

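```bash
python3 - <<'E'
from h import *
c=np.load('w21.npy',allow_pickle=True).item()
th=np.radians(-5.2);ex=np.array([np.cos(th),np.sin(th)]);ey=np.array([-np.sin(th),np.cos(th)])
for n,P,z in(("stock-",[(188,126),(225,126),(232,271),(198,271)],.065),("stock+",[(302,125),(339,125),(339,270),(304,270)],.065),("floor",[(173,97),(357,97),(355,265),(190,265)],.005)):
    q=np.array([onz(c,*p,z)[:2]*1000 for p in P]);d=q.mean(0)-[532.4,-61.2];a=q[3]-q[0]+q[2]-q[1]
    print(n,(d@ex).round(1),(d@ey).round(1),(np.linalg.norm(a)/2).round(1),np.degrees(np.arctan2(a[1],a[0])).round(2))
# lid push points
C=np.array([532.4,-61.2])
for th_ in(1.95,1.75,1.57,1.3,1.0,.7,.4,.2,0):
    for rr in(200,230):
        yy=-112+rr*np.cos(th_)-5*np.sin(th_);z=80+rr*np.sin(th_)+5*np.cos(th_);P=C+ey*yy
        print(th_,rr,P.round(),round(z))
E
```

```text
stock- -0.4 -51.9 139.4 -6.06
stock+ -1.5 53.1 139.2 -4.74
floor -8.0 -3.9 183.3 -4.58
1.95 200 [ 515. -251.] 264
1.95 230 [ 514. -262.] 292
1.75 200 [ 519. -213.] 276
1.75 230 [ 518. -218.] 305
1.57 200 [ 522. -178.] 280
1.57 230 [ 522. -178.] 310
1.3 200 [ 527. -124.] 274
1.3 230 [ 527. -116.] 303
1.0 200 [532. -69.] 251
1.0 230 [533. -53.] 276
0.7 200 [536. -24.] 213
0.7 230 [538.  -1.] 232
0.4 200 [539.   9.] 162
0.4 230 [541.  36.] 174
0.2 200 [540.  21.] 125
0.2 230 [543.  51.] 131
0 200 [540.  26.] 85
0 230 [543.  56.] 85
```

Layer 3 reads (-0.4,-51.9) and (-1.5,53.1) mm, with angles within 1°. The top view gives the lid at about 1.95 rad, so the edge sits at case y≈-202 and z≈292. I'll go up, over and behind it with the fingers shut.

Call:
drive_tool([
  [0, [0, 0, -40], 0],
  [0, [0, 0, -40], 0],
  [0, [0, 0, -30], 0],
  [0, [-30, 0, 0], 0],
  [0, [-38, 0, 0], 0],
  [0, [-38, 0, 0], 0],
  [0, [-38, 0, 0], 0],
  [0, [-38, 0, 0], 0],
  [0, [-38, 0, 0], 0],
  [0, [-38, 0, 0], 0],
])

```text
time_s: 32.1
position: [0.512, -0.2653, 0.3738]
tcp_rot: [[0.09, 0.996, -0.003], [0.996, -0.09, 0.002], [0.002, -0.003, -1.0]]
contact_force: [0.3, 0.5, 0.5]
grip_width: 0.003
```

```bash
python3 -c "
from h import *
ey=np.array([.0906,.9959]);P=np.array([532.4,-61.2])-250*ey;print(P)
plan(*P,255,84.8)
cv2.imwrite('pics/s22.png',cams.capture('scene')[:,:,::-1])"
```

```text
[ 509.75  -310.175]
pos [ 512.  -265.3  373.8] ang 84.84 t 32.1 F [0.3 0.5 0.5] grip 0.003
shift in tool axes now [-45.1   2.2 118.7]
turn about tool z 0.04 shift after turn [-44.9   1.8 118.8]
```

View pics/s22.png

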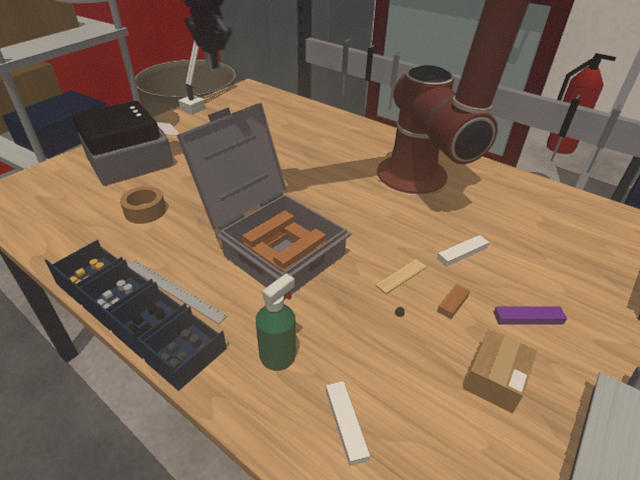

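Call:
drive_tool([
  [0, [-30, 1, 0], 0],
  [0, [-22, 1, 0], 0],
  [0, [0, 0, 0], 0],
  [0, [0, 0, 30], 0],
  [0, [0, 0, 30], 0],
  [0, [0, 0, 30], 0],
  [0, [0, 0, 25], 0],
  [0, [0, 0, 0], 0],
  [0, [0, 0, 0], 0],
])

```text
time_s: 33.05
position: [0.51, -0.3151, 0.2605]
tcp_rot: [[0.089, 0.996, -0.001], [0.996, -0.089, 0.001], [0.001, -0.002, -1.0]]
contact_force: [0.5, -0.6, 0.3]
grip_width: 0.0
```

```bash
python3 -c "
from h import *
plan(509.7,-310,255,84.8)
s=cams.capture('scene')[:,:,::-1];cv2.imwrite('pics/s23.png',cv2.resize(s[0:250,130:380],None,fx=2.4,fy=2.4,interpolation=cv2.INTER_CUBIC))
c=cams.get_calibration('scene')
p=r.get_state()['position'];
for dz in(-.01,.02):print((proj(c,p+[0,0,dz])-[130,0])*2.4)"
```

```text
pos [ 510.  -315.1  260.5] ang 84.89 t 33.05 F [ 0.5 -0.6  0.3] grip 0.0
shift in tool axes now [ 5.1 -0.8  5.5]
turn about tool z 0.09 shift after turn [ 5.1 -0.8  5.5]
[183.74235651 302.83904697]
[179.47328074 274.40207913]
```

View pics/s23.png

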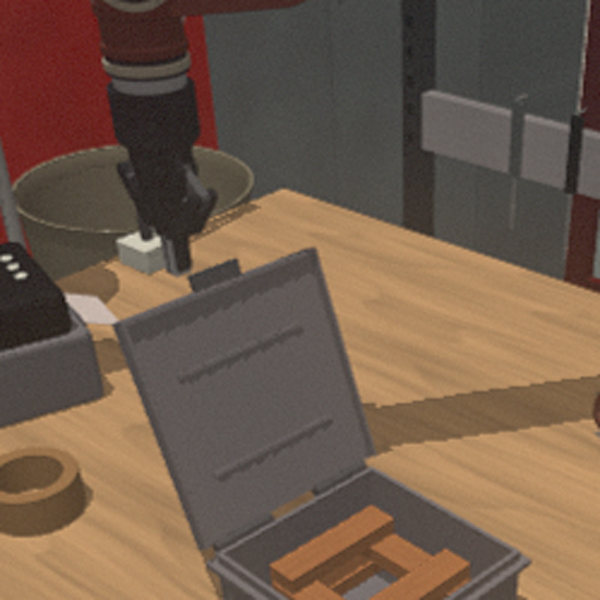

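Call:
drive_tool([
  [0, [0, 0, 12], 0],
  [0, [12, 0, 0], 0],
  [0, [10, 0, 0], 0],
  [0, [10, 0, 0], 0],
  [0, [10, 0, 0], 0],
  [0, [10, 0, 0], 0],
  [0, [10, 0, 0], 0],
  [0, [10, 0, 0], 0],
  [0, [0, 0, 0], 0],
])

```text
time_s: 34.0
position: [0.5176, -0.2449, 0.2548]
tcp_rot: [[0.089, 0.996, 0.004], [0.996, -0.089, -0.005], [-0.005, 0.005, -1.0]]
contact_force: [-6.3, -2.4, 16.2]
grip_width: 0.002
```

```bash
python3 -c "
from h import *
plan(509.7,-310,255,84.8)
s=cams.capture('scene')[:,:,::-1];cv2.imwrite('pics/s24.png',cv2.resize(s[0:250,130:380],None,fx=2.4,fy=2.4,interpolation=cv2.INTER_CUBIC))"
```

```text
pos [ 517.6 -244.9  254.8] ang 84.88 t 34.0 F [-6.3 -2.4 16.2] grip 0.002
shift in tool axes now [-65.6  -2.    0.1]
turn about tool z 0.08 shift after turn [-65.6  -1.9  -0.2]
```

View pics/s24.png

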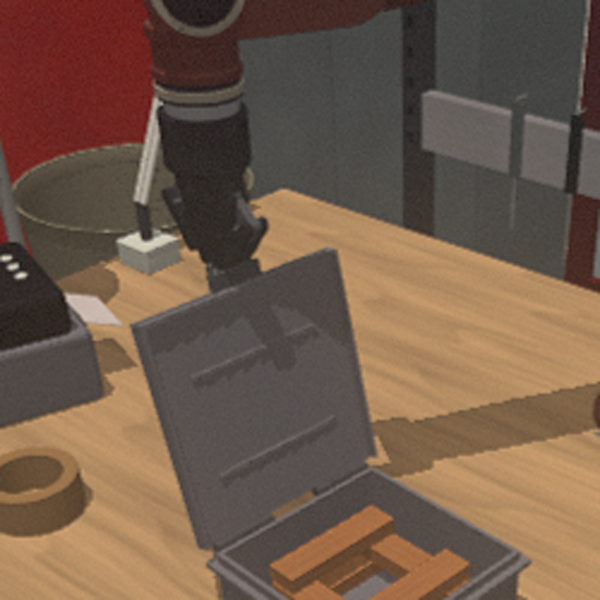

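Call:
drive_tool([
  [0, [-3, 0, -10], 0],
  [0, [0, 0, -10], 0],
  [0, [0, 0, 0], 0],
])

```text
time_s: 34.35
position: [0.5171, -0.2473, 0.2707]
tcp_rot: [[0.09, 0.996, 0.002], [0.996, -0.09, -0.001], [-0.0, 0.002, -1.0]]
contact_force: [-0.6, 0.5, 0.2]
grip_width: -0.002
```

```bash
python3 -c "
from h import *
plan(517,-240,272,84.8)
s=cams.capture('scene')[:,:,::-1];cv2.imwrite('pics/s25.png',cv2.resize(s[50:190,170:310],None,fx=4.2,fy=4.2,interpolation=cv2.INTER_CUBIC))
cv2.imwrite('pics/w25.png',cams.capture('wrist')[:,:,::-1])"
```

```text
pos [ 517.1 -247.3  270.7] ang 84.86 t 34.35 F [-0.6  0.5  0.2] grip -0.002
shift in tool axes now [ 7.2 -0.7 -1.3]
turn about tool z 0.06 shift after turn [ 7.2 -0.7 -1.3]
```

View pics/s25.png

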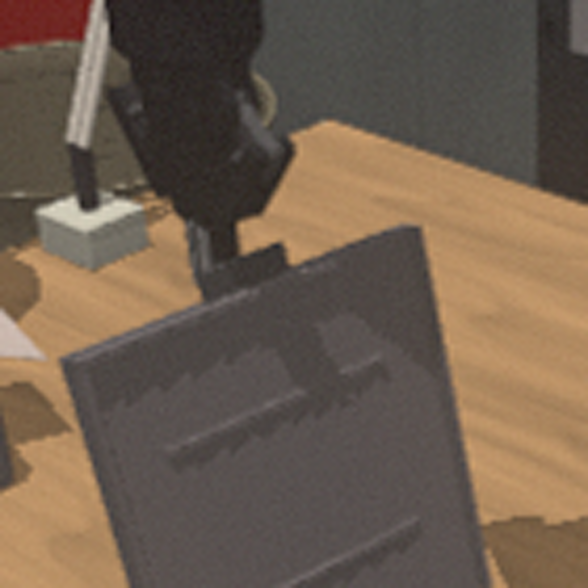

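View pics/w25.png

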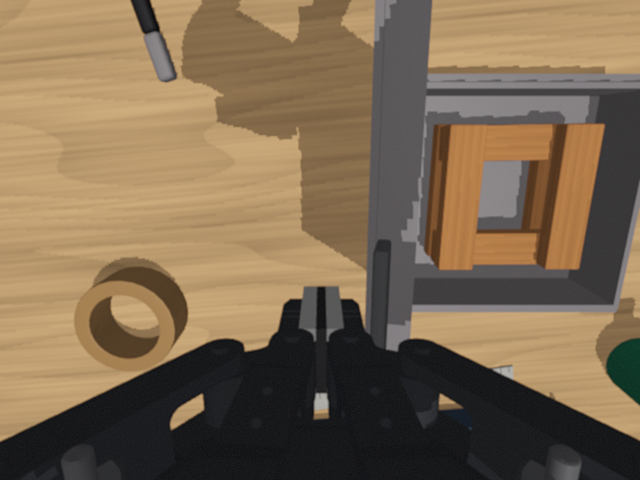

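Call:
drive_tool([
  [0, [8, 0, -4], 0],
  [0, [8, 0, -3], 0],
  [0, [8, 0, -2], 0],
  [0, [8, 0, -2], 0],
  [0, [8, 0, -1], 0],
  [0, [8, 0, -1], 0],
  [0, [8, 0, 0], 0],
  [0, [0, 0, 0], 0],
])

```text
time_s: 35.25
position: [0.5218, -0.1903, 0.2825]
tcp_rot: [[0.088, 0.996, 0.001], [0.996, -0.088, 0.001], [0.001, 0.001, -1.0]]
contact_force: [-0.4, 0.2, 0.0]
grip_width: -0.001
```

```bash
python3 -c "
from h import *
plan(517,-240,272,84.8)
cv2.imwrite('pics/w26.png',cams.capture('wrist')[:,:,::-1])"
```

```text
pos [ 521.8 -190.3  282.5] ang 84.93 t 35.25 F [-0.4  0.2  0. ] grip -0.001
shift in tool axes now [-49.9  -0.4  10.5]
turn about tool z 0.13 shift after turn [-49.9  -0.2  10.5]
```

View pics/w26.png

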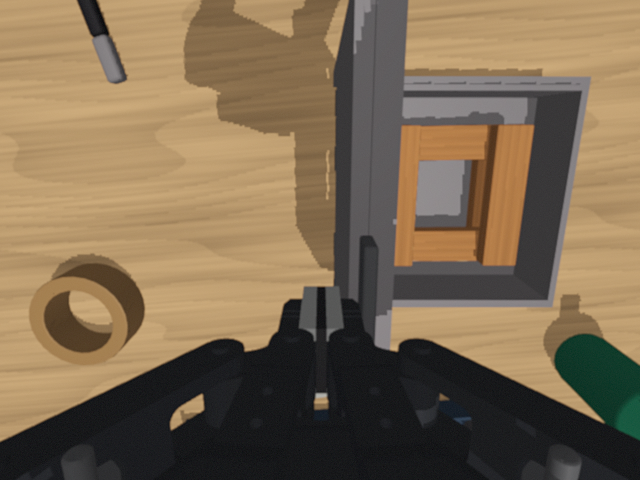

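Call:
drive_tool([
  [0, [8, 0, 1], 0],
  [0, [8, 0, 2], 0],
  [0, [10.5, 0, 3], 0],
  [0, [10.5, 0, 3], 0],
  [0, [10.5, 0, 3], 0],
  [0, [10.5, 0, 3], 0],
  [0, [0, 0, 0], 0],
])

```text
time_s: 36.0
position: [0.5265, -0.132, 0.2663]
tcp_rot: [[0.088, 0.996, -0.001], [0.996, -0.088, 0.001], [0.001, -0.001, -1.0]]
contact_force: [0.8, 0.5, 0.3]
grip_width: 0.002
```

```bash
python3 -c "
from h import *
plan(517,-240,272,84.8)
s=cams.capture('scene')[:,:,::-1];cv2.imwrite('pics/s27.png',cv2.resize(s[0:250,130:380],None,fx=2.4,fy=2.4,interpolation=cv2.INTER_CUBIC))"
```

```text
pos [ 526.5 -132.   266.3] ang 84.96 t 36.0 F [0.8 0.5 0.3] grip 0.002
shift in tool axes now [-108.4    0.    -5.9]
turn about tool z 0.16 shift after turn [-108.4    0.3   -5.7]
```

View pics/s27.png

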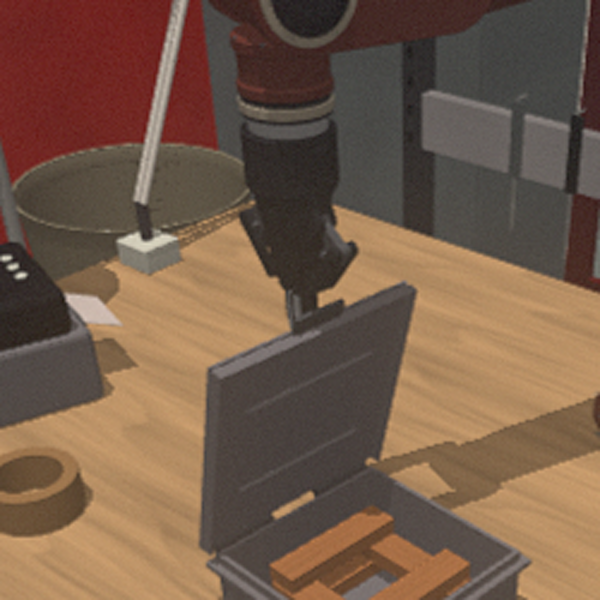

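Call:
drive_tool([
  [0, [10, 0, 4], 0],
  [0, [10, 0, 4], 0],
  [0, [10, 0, 4], 0],
  [0, [10, 0, 4], 0],
  [0, [9, 0, 6], 0],
  [0, [9, 0, 6], 0],
  [0, [9, 0, 6], 0],
  [0, [9, 0, 6], 0],
  [0, [0, 0, 0], 0],
])

```text
time_s: 36.95
position: [0.5328, -0.0568, 0.2255]
tcp_rot: [[0.088, 0.996, -0.002], [0.996, -0.088, 0.001], [0.001, -0.003, -1.0]]
contact_force: [0.2, -0.7, 0.4]
grip_width: -0.001
```

```bash
python3 -c "
from h import *
plan(517,-240,272,84.8)
s=cams.capture('scene')[:,:,::-1];cv2.imwrite('pics/s28.png',cv2.resize(s[0:250,130:380],None,fx=2.4,fy=2.4,interpolation=cv2.INTER_CUBIC))"
```

```text
pos [532.8 -56.8 225.5] ang 84.93 t 36.95 F [ 0.2 -0.7  0.4] grip -0.001
shift in tool axes now [-183.9    0.3  -46.7]
turn about tool z 0.13 shift after turn [-183.9    0.8  -46.5]
```

View pics/s28.png

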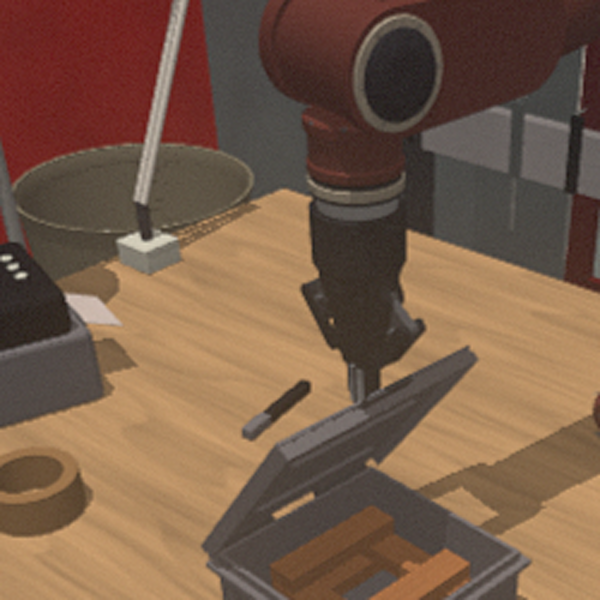

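Call:
drive_tool([
  [0, [10, 0, 9], 0],
  [0, [10, 0, 9], 0],
  [0, [10, 0, 9], 0],
  [0, [8, 0, 12], 0],
  [0, [8, 0, 12], 0],
  [0, [7, 0, 12], 0],
  [0, [3, 0, 10], 0],
  [0, [3, 0, 10], 0],
  [0, [2, 0, 10], 0],
  [0, [0, 0, 10], 0],
])

```text
time_s: 38.0
position: [0.5391, 0.0027, 0.1234]
tcp_rot: [[0.09, 0.996, 0.0], [0.996, -0.09, 0.0], [0.0, 0.0, -1.0]]
contact_force: [-0.9, 0.5, 1.1]
grip_width: 0.0
```

```bash
python3 -c "
from h import *
plan(540,10,65,84.8)
s=cams.capture('scene')[:,:,::-1];cv2.imwrite('pics/s29.png',cv2.resize(s[50:300,130:380],None,fx=2.4,fy=2.4,interpolation=cv2.INTER_CUBIC))"
```

```text
pos [539.1   2.7 123.4] ang 84.85 t 38.0 F [-0.9  0.5  1.1] grip 0.0
shift in tool axes now [ 7.4  0.3 58.4]
turn about tool z 0.05 shift after turn [ 7.4  0.3 58.4]
```

View pics/s29.png

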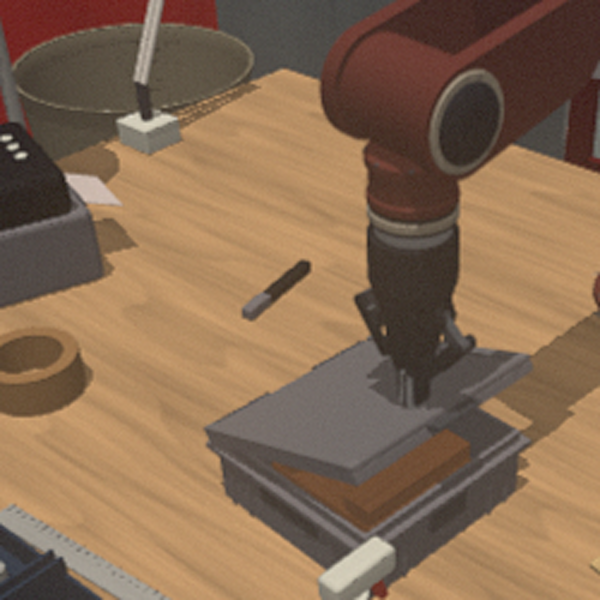

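Call:
drive_tool([
  [0, [2, 0, 10], 0],
  [0, [2, 0, 10], 0],
  [0, [1, 0, 10], 0],
  [0, [0, 0, 8], 0],
  [0, [0, 0, 7], 0],
  [0, [0, 0, 5], 0],
  [0, [0, 0, 4], 0],
  [0, [0, 0, 0], 0],
])

```text
time_s: 38.85
position: [0.539, 0.0075, 0.0694]
tcp_rot: [[0.09, 0.996, -0.001], [0.996, -0.09, -0.0], [-0.0, -0.001, -1.0]]
contact_force: [-0.4, 0.3, 0.3]
grip_width: 0.003
```

Call:
drive_tool([
  [0, [0, 0, 2], 0],
  [0, [0, 0, 2], 0],
  [0, [0, 0, 0], 0],
])

```text
time_s: 39.15
position: [0.5395, 0.0075, 0.0661]
tcp_rot: [[0.09, 0.996, 0.0], [0.996, -0.09, -0.0], [-0.0, 0.0, -1.0]]
contact_force: [0.2, 0.5, 0.1]
grip_width: 0.001
```

Call:
drive_tool([
  [0, [0, 0, 2], 0],
  [0, [0, 0, 2], 0],
  [0, [0, 0, 0], 0],
])

```text
time_s: 39.45
position: [0.5393, 0.0075, 0.0619]
tcp_rot: [[0.09, 0.996, -0.0], [0.996, -0.09, -0.0], [-0.0, -0.0, -1.0]]
contact_force: [-0.5, 0.2, -0.1]
grip_width: -0.002
```

```bash
python3 -c "
from h import *
plan(540,10,65,84.8)
s=cams.capture('scene')[:,:,::-1];cv2.imwrite('pics/s30.png',cv2.resize(s[150:310,190:370],None,fx=4,fy=4,interpolation=cv2.INTER_CUBIC))"
```

```text
pos [539.3   7.5  61.9] ang 84.85 t 39.45 F [-0.5  0.2 -0.1] grip -0.002
shift in tool axes now [ 2.5  0.4 -3.1]
turn about tool z 0.05 shift after turn [ 2.5  0.4 -3.1]
```

View pics/s30.png

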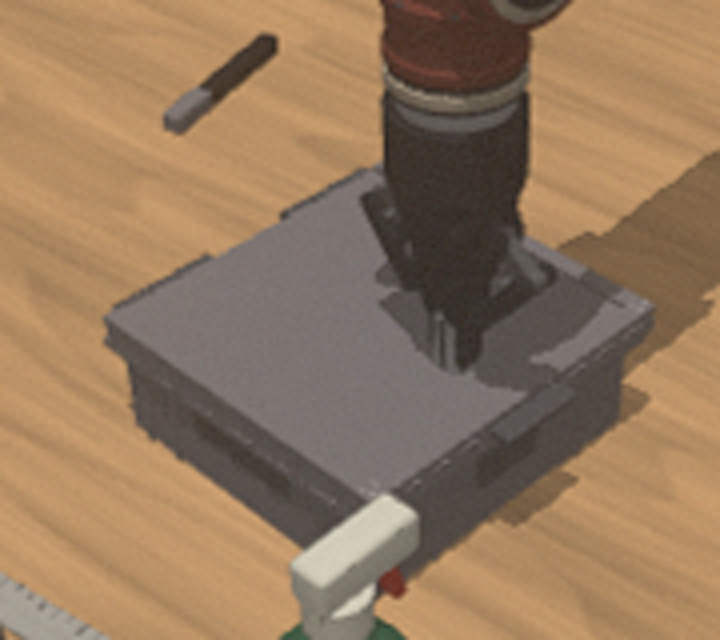

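Call:
drive_tool([
  [0, [0, 0, 1.5], 0],
  [0, [0, 0, 1.5], 0],
  [0, [0, 0, 0], 0],
])

```text
time_s: 39.8
position: [0.5394, 0.0075, 0.059]
tcp_rot: [[0.09, 0.996, -0.0], [0.996, -0.09, -0.0], [-0.0, -0.0, -1.0]]
contact_force: [0.1, 0.8, 0.3]
grip_width: -0.001
```

Call:
drive_tool([
  [0, [0, 0, 1.5], 0],
  [0, [0, 0, 1.5], 0],
  [0, [0, 0, 0], 0],
])

```text
time_s: 40.1
position: [0.5395, 0.0075, 0.0588]
tcp_rot: [[0.09, 0.996, -0.001], [0.996, -0.09, -0.0], [-0.0, -0.001, -1.0]]
contact_force: [-8.4, 0.2, 14.4]
grip_width: -0.001
```

Call:
drive_tool([
  [0, [0, 0, 1], 0],
  [0, [0, 0, 0], 0],
  [0, [0, 0, -10], 0],
  [0, [0, 0, -30], 0],
  [0, [0, 0, -40], 0],
  [0, [0, 0, -40], 0],
  [0, [0, 0, -40], 0],
  [0, [0, -40, -30], 0],
  [0, [0, -40, 0], 0],
  [0, [0, -30, 0], 0],
])

```text
time_s: 41.1
position: [0.429, 0.0175, 0.2466]
tcp_rot: [[0.09, 0.996, 0.003], [0.996, -0.09, -0.0], [-0.0, 0.003, -1.0]]
contact_force: [0.2, 0.1, 0.2]
grip_width: 0.001
```

Call:
drive_tool([
  [0, [0, 0, 0], 0],
  [0, [0, 0, 0], 0],
])

```text
time_s: 41.3
position: [0.4299, 0.0174, 0.2453]
tcp_rot: [[0.09, 0.996, 0.002], [0.996, -0.09, -0.0], [-0.0, 0.002, -1.0]]
contact_force: [-0.7, 0.9, -0.4]
grip_width: 0.004
```

```bash
python3 -c "
from h import *
plan(540,10,65,84.8)
s=cams.capture('scene')[:,:,::-1];cv2.imwrite('pics/s31.png',s)
cv2.imwrite('pics/s31c.png',cv2.resize(s[180:310,200:360],None,fx=4.5,fy=4.5,interpolation=cv2.INTER_CUBIC))
c=cams.get_calibration('scene')
th=np.radians(-5.2);ex=np.array([np.cos(th),np.sin(th)]);ey=np.array([-np.sin(th),np.cos(th)]);C=np.array([532.4,-61.2])
for a in(0,.035,.07):
  for sx in(-114,114):
    P=C+ex*sx+ey*(-112+230*np.cos(a)-8*np.sin(a));print(a,sx,((proj(c,np.array([*P,80+230*np.sin(a)+8])/1000)-[200,180])*4.5).round())
"
```

```text
pos [429.9  17.4 245.3] ang 84.84 t 41.3 F [-0.7  0.9 -0.4] grip 0.004
shift in tool axes now [  2.5 110.  180.5]
turn about tool z 0.04 shift after turn [  2.6 110.3 180.3]
0 -114 [689. 211.]
0 114 [371. 433.]
0.035 -114 [690. 198.]
0.035 114 [370. 420.]
0.07 -114 [690. 185.]
0.07 114 [368. 407.]
```

View pics/s31c.png

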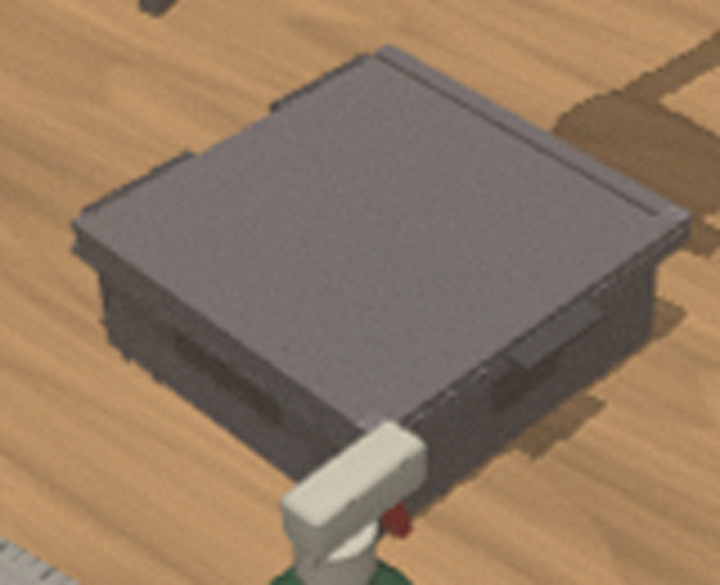

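View pics/s31.png

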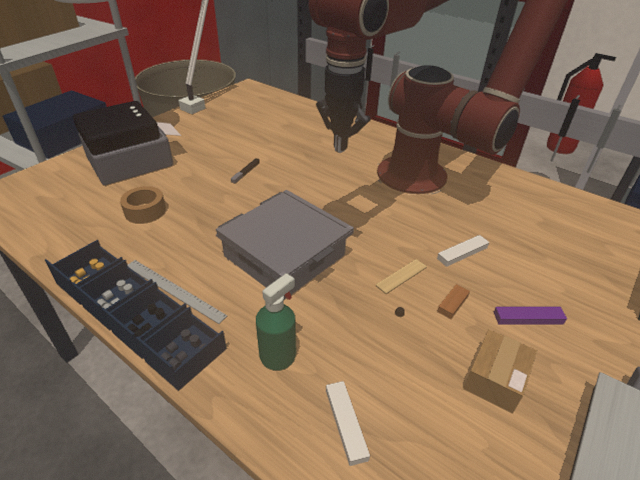

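```bash
python3 -c "
from workcell import hand_in
print(hand_in())"
```

```text
the job is handed in; nothing more can be done
None
```

The case is packed and shut, and I handed it in after about 41 s of the 72 s allowed; hand-in gave no verdict.

**What I did:** I lifted the slipped second-layer batten and set it down square at its place. Then I laid the two full-size spares on top and pushed the lid over from behind until it met a hard stop. The second-layer batten was gripped and carried rather than nudged. Going by the last overview, I left everything else on the bench alone.

**Last checks from the camera images:**

| Item | Measured place (mm) | Should be (mm) | Angle error |
|---|---|---|---|
| Slipped batten, reset | x +54, y +1 | x +53, y 0 | within about 1° |
| Spare on the -y side | x -0.4, y -52 | x 0, y -53 | within about 1° |
| Spare on the +y side | x -1.5, y +53 | x 0, y +53 | within about 1° |

- **Lid:** it stopped hard with about 14 N on it. In the scene image its one clearly visible free corner is within about 3 enlarged pixels of the fully shut position; the 0.035 rad limit would have shown as about 13. I could not look at the battens again once it was shut.
- **Other objects:** the offcut, strip, foot, carton, tape and marker look unmoved in the last overview. I did not measure them.

**What disagreed or failed:**
- The fingertips sit about 20–27 mm above the reported tool position instead of 11 mm ahead of it. My first three grasps on the slipped batten closed above its top or only caught its edge, and I corrected the depth from the images.
- On the first push the lid's tab caught the gripper linkage with about 16 N. I backed off, raised the tool and went on.
- A rough floor check in one wrist view was off by 8 mm in x and 4 mm in y, and gave the floor as 183 mm long instead of 200. The lower edge looked like the case's side wall, so I did not use it.

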